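Turn chrome shower-valve bodies face up with the help of a slide clamp

ROBOT

A 6-joint arm with a two-finger parallel gripper is mounted at the origin on the work surface. World frame = base frame: x ahead of the robot, y to its left, z up, the work surface at z = 0. Lengths are in mm, angles in rad, forces in N, time in s.
With the tool pointing down it reaches from about 275 to 1000 mm from the base axis. Payload 8.4 kg.
Tool frame: the origin (TCP) lies between the finger pads; the fingertips stand 25 mm ahead of it and the grasp point (between the pads) lies 6 mm ahead of it; z points along the fingers, y is the line along which they close (so a half turn about z gives the same grasp; the last joint's range is limited). The gripper opens to 85 mm and grips with 20 to 120 N. Pads are 22 mm wide; open, the fingers measure 114 mm over their backs; the gripper's body (76 mm by 85 mm) begins 54 mm behind the grasp point. The pads swing forward as they close: fully open they stand 13 mm farther back than shut.
Start: joints at [1.184, 0.353, 1.633, -0, 1.155, -0.002], TCP at [234.607, 579.299, 256.281] pointing down, gripper open.
Joint ranges: [-2.63, 2.63], [-0.92, 2.1], [0.06, 2.66], [-1.3, 4.44], [0, 2.69], [-3.02, 3.02]. Speed limits (rad/s): [2.22, 2.22, 2.79, 3.14, 3.14, 3.14].

INTERFACE

Orientations are given as [roll, pitch, yaw] about the fixed x, y, z axes, in that order (R = Rz(yaw) Ry(pitch) Rx(roll)).
In Python, from rig import r, eyes, workorder gives the robot as it stands. The module is installed in compiled form; this text tells all that it offers.
- The arm moves only by the tool step_arm, never from a script. Its argument "moves" is a list of rows, each an object of numbers: "tx", "ty", "tz": the shift along the tool's x, y, z scaled (see below); "ax", "ay", "az": the turn, a rotation vector about the tool's x, y, z scaled (see below). In form: [{"tx": .., "ty": .., "tz": .., "ax": .., "ay": .., "az": ..}, ...]. A call has 1 to 5 rows; each row shifts and turns the commanded pose from where the row before left it, along the tool's axes as they then stand; what a row does not reach is not made up. The controller multiplies each number of a shift by 25 mm and each number of a turn by 90 degrees. A row lasts 1/8 s, in which the tool goes at most 62.5 mm and 10.7 degrees, less where a joint would pass 70% of its speed; a pose out of reach is approached as far as the arm can. A call with a number of a shift or a turn outside -1 to 1 is refused whole. A call with a gripper value outside its range is refused whole. "gripper" is the opening, from 0 (shut) to 1 (fully open), set as the call begins (left out, the last holds). The fingers move at their own pace and stop on an object; "newtons" is the grip in N (left out, the last holds). Time passes only in rows, so rows that do not move let the fingers close. It gives the time, the measured TCP pose, the force, the opening and the grip force at its end, in the units of the state.
- r.sense(): the state, without advancing time (a new reading comes with each control period).
- eyes.grab_frame(name): name is "scene" or "top"; returns (picture, depth): 420x560x3 uint8, red, green, blue; 420x560 float32, mm along the optical axis (not along the pixel's ray), 0 where there is no reading.
- eyes.camera_info(name): a dict with "intrinsics" (3x3 intrinsics, pixels), "cam_to_world" (4x4, takes a point from camera to world coordinates). Camera axes: x right, y up, looking along -z (the intrinsics and any distortion apply to the point x, -y, -z); pixel columns grow to the right and rows downward; lengths in mm; the calibration is good to about 2 mm. A picture is of the moment at which its call begins. camera_info takes no time and is no camera call.
- workorder.sign_off(): hands the job in; it is judged then, once.
The state is a dict: "clock": time; "qpos": joint angles; "qvel": joint speeds; "joint_efforts": joint torques, N m; "eef_pos": TCP position; "tcp_rot": TCP orientation; "contact_force": force on the tool from outside, world axes, zero at the start; "wrist_torque": the same for the moment, N m; "opening": opening from 0.0 (shut) to 1.0 (fully open); "grasp_force": force on a finger pad.
Only numpy, scipy, OpenCV 4.12 (cv2) and the standard library are available. Lean on these libraries where they do the work, as an engineer would, in place of code of your own. Each camera call takes 0.05 s, during which the arm holds its last target. There are 200 camera calls.

TASK

The shower-valve bodies lie on the bench on their front faces. One at a time, the longest first and the shortest last, stand each on end in the slide clamp and slide the jaw up snug against its back and front with your gripper off the body, then take a fresh hold from the other side and lay it flat on the rubber mat with its ported front face up. The chrome marks easily: never squeeze a body with more than 60 N, in the gripper or in the clamp; leave the soap, the cream jar, the tooth mug and the spanner where they are, and finish with the clamp empty and its jaw slid well back, at least 60 mm open.

Things in the scene. Friction and masses are not known exactly. Their poses are not given: they have to be found in the camera images.
- valve_long: chrome shower-valve body, a rectangular bar 140 mm long, 44 mm wide, 40 mm thick, about 0.3 kg. It starts lying on its front face. Origin at the middle of the bar; x along the length, y along the width, z (thickness) out of the plain back face (one thin line along it); the front face (-z) bears two black port rings with brass centres. May be absent.
- valve_mid: chrome shower-valve body, a rectangular bar 120 mm long, 44 mm wide, 40 mm thick, about 0.3 kg. It starts lying on its front face. Origin at the middle of the bar; x along the length, y along the width, z (thickness) out of the plain back face (one thin line along it); the front face (-z) bears two black port rings with brass centres. May be absent.
- valve_short: chrome shower-valve body, a rectangular bar 100 mm long, 44 mm wide, 40 mm thick, about 0.3 kg. It starts lying on its front face. Origin at the middle of the bar; x along the length, y along the width, z (thickness) out of the plain back face (one thin line along it); the front face (-z) bears two black port rings with brass centres. May be absent.
- clamp: blue two-jaw slide clamp screwed to the bench: a dark base plate 100 x 270 mm (along its y) with an aluminium bed 56 mm wide whose top is 20 mm above the origin. Origin on the underside, below the face of the fixed jaw; z up. The fixed jaw stands at +y (50 mm wide in x, 30 mm thick, its top 60 mm above the origin); its gripping face looks to -y. Both jaws' tops are 60 mm above the bench
- clamp_seat (a point): point on the top of the clamp's bed (20 mm above the bench), midway across it and 20 mm from the fixed jaw's face: the middle of the foot of a valve body standing on end with its back or front flat against the fixed jaw
- jaw (a joint): sliding jaw (50 mm wide, blue, behind it a bar with an upright black grip): distance in m that it is slid away from the fixed jaw, along the clamp's -y, 0 to 0.065. The gap between the jaw faces is this value plus 20 mm, so on a 40 mm thick body it reads 0.020. It stays where it is left and takes about 6 N to slide
- jaw_grip (a point): on the black upright grip of the sliding jaw, on its axis, 18 mm below its top (top 78.5 mm above the bench, this point about 60 mm). The grip is 24 mm thick along the sliding direction and 34 mm wide across; it stands 88 mm behind the sliding jaw's face. Pinch it from above, or push it
- jaw_face (a point): middle of the sliding jaw's gripping face (the face that looks to the fixed jaw), about 40 mm above the bench
- mat: dark rubber drain mat fixed on the bench, 290 mm (x) by 210 mm (y), 6 mm thick; origin at the centre of its underside
- cream: glass jar with a white lid, 54 mm across, 55 mm high; bystander
- soap: white bar of soap 85 x 55 x 26 mm; bystander
- tumbler: white tooth mug without a handle, 72 mm across, 95 mm high; bystander
- spanner: steel spanner lying on the bench; bystander
There are look-alikes about, which are no part of the job. Leave any pink look-alike of the valve_mid alone.

How it is judged (in metres and radians):
On the way, in this order (a step that is already met when the one before it is completed fails the run):
1. the 140 mm body stands on end in the clamp, front and back between the closed jaws, let go by the gripper (angle between the x axis of valve_long and the z axis of clamp, either way round below 0.1 rad and horizontal distance between valve_long and clamp_seat below 0.02 m and height (world z) of valve_long below 0.098 m and z of clamp_seat in the frame of valve_long between -0.004 and 0.004 m and (z of jaw_face in the frame of valve_long between 0.017 and 0.0225 m or z of jaw_face in the frame of valve_long between -0.0225 and -0.017 m) and contact force between the fingers and valve_long below 0.3 N), for 0.3 s.
2. the 120 mm body stands on end in the clamp, front and back between the closed jaws, let go by the gripper (angle between the x axis of valve_mid and the z axis of clamp, either way round below 0.1 rad and horizontal distance between valve_mid and clamp_seat below 0.02 m and height (world z) of valve_mid below 0.088 m and z of clamp_seat in the frame of valve_mid between -0.004 and 0.004 m and (z of jaw_face in the frame of valve_mid between 0.017 and 0.0225 m or z of jaw_face in the frame of valve_mid between -0.0225 and -0.017 m) and contact force between the fingers and valve_mid below 0.3 N), for 0.3 s.
3. the 100 mm body stands on end in the clamp, front and back between the closed jaws, let go by the gripper (angle between the x axis of valve_short and the z axis of clamp, either way round below 0.1 rad and horizontal distance between valve_short and clamp_seat below 0.02 m and height (world z) of valve_short below 0.078 m and z of clamp_seat in the frame of valve_short between -0.004 and 0.004 m and (z of jaw_face in the frame of valve_short between 0.017 and 0.0225 m or z of jaw_face in the frame of valve_short between -0.0225 and -0.017 m) and contact force between the fingers and valve_short below 0.3 N), for 0.3 s.
At the end, for the whole second after the job is handed in: every body that is present lies flat on the mat (its middle above the mat), front face up within 0.14 rad, at rest; the clamp's jaws are at least 60 mm apart (angle between each of valve_long, valve_mid, valve_short's own z axis and vertical above 3 rad and x of valve_long in the frame of mat between -0.145 and 0.145 m and y of valve_long in the frame of mat between -0.105 and 0.105 m and height (world z) of valve_long between 0.022 and 0.032 m and linear speed of each of valve_long, valve_mid, valve_short below 0.02 m/s and x of valve_mid in the frame of mat between -0.145 and 0.145 m and y of valve_mid in the frame of mat between -0.105 and 0.105 m and height (world z) of valve_mid between 0.022 and 0.032 m and x of valve_short in the frame of mat between -0.145 and 0.145 m and y of valve_short in the frame of mat between -0.105 and 0.105 m and height (world z) of valve_short between 0.022 and 0.032 m and value of joint jaw above 0.04 m); the robot touches nothing.
It fails at once if a valve body is gripped with more than 60 N from each side (120 N in all) (contact force between the fingers and valve_long above 120 N or contact force between the fingers and valve_mid above 120 N or contact force between the fingers and valve_short above 120 N).
It fails at once if a valve body is pressed against the clamp with more than 60 N from each side (120 N in all) (contact force between clamp and valve_long above 120 N or contact force between clamp and valve_mid above 120 N or contact force between clamp and valve_short above 120 N).
It fails at once if a bystander is moved by more than 50 mm (distance of any of cream, soap, tumbler, spanner from where it was at the start of the episode above 0.05 m).
Of valve_long, valve_mid, valve_short only 2 to 3 are there at a start; the rules pass over those that are not, and their reading is None.
At some moment in a run one of valve_long, valve_mid, valve_short may be knocked a few centimetres aside while the robot is not near it.
It also fails if it takes over 210 s, if anything falls off the work surface, if the arm or the gripper's body presses on something with over 40 N, if the wrist force passes 120 N, or if a joint passes its speed limit or range.

## Working session

There is one attempt and no reset: what is moved stays moved. The work goes in short steps, Python scripts to look and compute and a tool call to move; the robot and the scene stay as the last step left them, time stands still between calls to the robot, and variables do not carry over. Pictures are saved under pics/ and viewed, at most 14 in all, crops included, and the job is handed in when it is done.

Besides the shell and the picture viewer there is one more tool, called as name(argument=value, ...) on one line, values as JSON. step_arm: Moves the arm, as the interface text tells. Its arguments: {"type":"object","properties":{"moves":{"type":"array","items":{"type":"object","properties":{"tx":{"type":"number"},"ty":{"type":"number"},"tz":{"type":"number"},"ax":{"type":"number"},"ay":{"type":"number"},"az":{"type":"number"}}}},"gripper":{"type":"number"},"newtons":{"type":"number"}},"required":["moves"]}

```bash
mkdir -p pics; ls
cat > h.py <<'E'
import numpy as np, cv2
from rig import r, eyes, workorder
def cam(n):
    i=eyes.camera_info(n); return np.array(i["intrinsics"]),np.array(i["cam_to_world"])
def snap(n,f=None):
    p,d=eyes.grab_frame(n)
    if f: cv2.imwrite("pics/"+f,cv2.cvtColor(p,cv2.COLOR_RGB2BGR))
    return p,d
def pts(n,d):
    K,T=cam(n); v,u=np.mgrid[:d.shape[0],:d.shape[1]]
    X=np.stack([(u-K[0,2])/K[0,0]*d,-(v-K[1,2])/K[1,1]*d,-d],-1)
    return X@T[:3,:3].T+T[:3,3]
def ray(n,u,v,z):
    K,T=cam(n); w=T[:3,:3]@np.array([(u-K[0,2])/K[0,0],-(v-K[1,2])/K[1,1],-1]); o=T[:3,3]
    return o+w*(z-o[2])/w[2]
E
python3 - <<'E'
from h import *
for n in("scene","top"):
    p,d=snap(n,n+"0.png"); np.savez(n+"0.npz",p=p,d=d); K,T=cam(n); print(n,K.round(1).tolist(),T.round(3).tolist())
print(r.sense())
E
```

```text
pics
scene [[382.3, 0.0, 277.8], [0.0, 382.3, 207.1], [0.0, 0.0, 1.0]] [[-0.108, -0.669, 0.736, 1308.021], [0.994, -0.075, 0.078, 118.131], [0.003, 0.74, 0.673, 769.526], [0.0, 0.0, 0.0, 1.0]]
top [[471.2, 0.0, 293.4], [0.0, 471.2, 215.0], [0.0, 0.0, 1.0]] [[-0.127, 0.971, -0.202, 301.447], [-0.992, -0.125, 0.023, 43.867], [-0.003, 0.203, 0.979, 1182.337], [0.0, 0.0, 0.0, 1.0]]
{'clock': 0.1, 'qpos': array([ 1.18360728e+00,  3.53599513e-01,  1.63409202e+00,  1.07576958e-05,
        1.15523762e+00, -2.44223930e-03]), 'qvel': array([-0.00034687, -0.00093758, -0.00248705,  0.00061868,  0.00077484,
        0.00027336]), 'joint_efforts': array([ 1.61135518e-03, -6.06353974e+01, -3.42821646e+01, -2.68783941e-05,
        3.92328817e-03, -2.20395469e-05]), 'eef_pos': array([234.43795583, 578.90387442, 255.61006564]), 'tcp_rot': array([-3.14025617e+00, -1.31003443e-05,  2.75684149e+00]), 'contact_force': array([-1.4277139 , -0.82573786, -0.03368289]), 'wrist_torque': array([-0.01549712,  0.01295012, -0.00903093]), 'grasp_force': 0.0, 'opening': 0.9990698337346742}
```

View pics/scene0.png

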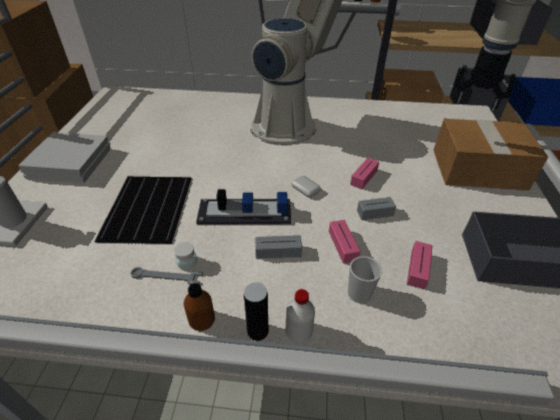

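View pics/top0.png

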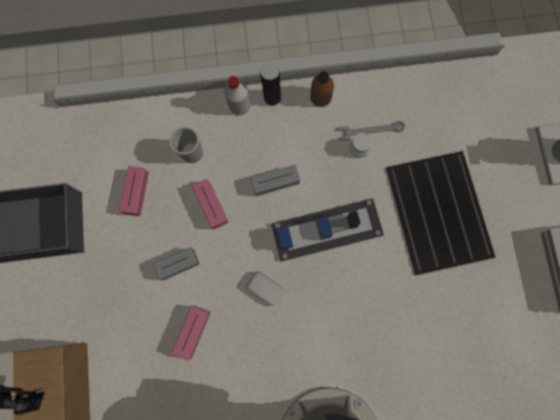

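The scene view shows two chrome bodies, at about (278,247) and (376,208), three pink look-alikes, the clamp at (245,210) with its fixed jaw on the right, and the mat at (147,208). The top view has the bodies at (275,180) and (175,263), the fixed jaw at (285,237), the sliding jaw at (324,228), the grip at (353,220) and the mat at (440,212).

```bash
cat >> h.py <<'E'
def rect(P,m):
    q=P[m][:,:2].astype(np.float32); (c,s,a)=cv2.minAreaRect(q)
    if s[0]<s[1]: s=(s[1],s[0]); a+=90
    a=(a+90)%180-90
    return np.round(c,1),np.round(s,1),round(a,1),len(q)
def blobs(m,amin=40):
    m=cv2.morphologyEx(m.astype(np.uint8),cv2.MORPH_OPEN,np.ones((3,3)))
    n,l,s,c=cv2.connectedComponentsWithStats(m)
    return [(l==i,c[i].round().tolist()) for i in range(1,n) if s[i,4]>amin]
def survey(p,d,n):
    P=pts(n,d); h=cv2.cvtColor(p,cv2.COLOR_RGB2HSV).astype(int); z=P[...,2]
    R={}
    reg=(P[...,0]>250)&(P[...,0]<950)&(abs(P[...,1])<560)&(d>0)
    R['blue']=reg&(h[...,0]>100)&(h[...,0]<125)&(h[...,1]>110)&(z>52)&(z<66)
    R['tops']=reg&(z>33)&(z<47)&(h[...,1]<90)
    R['z>48']=reg&(z>48)&(z<160)
    for k,m in R.items():
        for b,c in blobs(m,60): print(n,k,c,*rect(P,b),"z",np.median(z[b]).round(1),"hsv",np.median(h[b],0))
E
python3 - <<'E'
from h import *
for n in("top","scene"):
    f=np.load(n+"0.npz"); survey(f['p'],f['d'],n)
    P=pts(n,f['d'])
    if n=="top":
        for uv in [(389,165),(463,153),(492,259),(417,272)]: print("matc",ray(n,*uv,6).round())
        for uv in [(272,222),(375,201),(382,236),(281,259)]: print("basec",ray(n,*uv,8).round(), P[uv[1],uv[0]].round())
E
```

```text
top blue [324.0, 227.0] [494.  -53.1] [47.3 24.4] 6.2 185 z 59.5 hsv [109. 131.  78.]
top blue [284.0, 237.0] [481.7  46.1] [48.2 24.3] 5.4 185 z 60.9 hsv [109. 131.  80.]
top tops [383.0, 57.0] [ 931.2 -276.3] [565.1  37.5] -90.0 2523 z 40.7 hsv [ 23.  16. 125.]
top tops [162.0, 83.0] [931.8 306.4] [505.9  36.3] -90.0 2319 z 40.9 hsv [ 23.  16. 126.]
top tops [275.0, 179.0] [635.1  50.9] [119.4  45.7] -80.9 807 z 40.4 hsv [30.  8. 99.]
top tops [339.0, 225.0] [498.4 -92.2] [44.6 30.1] -84.3 213 z 39.4 hsv [30. 10. 69.]
top tops [175.0, 263.0] [454.7 317.8] [99.9 45.1] -74.0 749 z 40.7 hsv [38.  8. 98.]
top z>48 [270.0, 80.0] [868.5  31.8] [47.2 46.2] 31.1 620 z 136.5 hsv [30. 14. 43.]
top z>48 [322.0, 87.0] [849.9 -96.2] [58.8 50.9] 68.1 518 z 86.1 hsv [ 13. 117.  54.]
top z>48 [236.0, 93.0] [854.6 120.4] [58.8 51.2] -76.8 598 z 97.5 hsv [ 20.  21. 101.]
top z>48 [185.0, 142.0] [743.8 259.2] [69.9 69.9] 53.0 525 z 80.9 hsv [21. 18. 98.]
top z>48 [362.0, 142.0] [ 698.4 -178.3] [47.6 45.6] -26.9 277 z 55.1 hsv [ 22.  18. 139.]
top z>48 [69.0, 217.0] [595. 553.] [159.6  10. ] -0.9 640 
[... 1449 characters left out ...]
8 [247.0, 199.0] [501.1 -55.7] [50.1 29.1] 8.8 141 z 57.2 hsv [109. 191.  78.]
scene z>48 [282.0, 199.0] [488.5  43.3] [52.5 28.3] 6.3 144 z 58.2 hsv [109. 191.  81.]
scene z>48 [480.0, 241.0] [603.3 552.6] [160.4  13.5] 0.1 600 z 72.0 hsv [114.  23.  53.]
scene z>48 [183.0, 250.0] [ 705.3 -181.5] [48.2 44.1] 16.6 246 z 54.0 hsv [ 30.   9. 157.]
scene z>48 [364.0, 274.0] [750.4 256.5] [71.3 69.4] -14.1 832 z 76.6 hsv [30.  7. 88.]
scene z>48 [256.0, 306.0] [878.8  28.6] [47.2 45.7] -80.4 1001 z 129.6 hsv [90. 31. 13.]
scene z>48 [197.0, 303.0] [867.5 -99.2] [57.9 49.4] -73.2 777 z 84.0 hsv [ 13. 188.  46.]
scene z>48 [300.0, 312.0] [871.8 118.9] [58.8 51. ] -87.4 946 z 95.2 hsv [23. 11. 93.]
```

```bash
cat >> h.py <<'E'
from scipy.spatial.transform import Rotation as Ro
def goal(th,al,quarter=0):
    R0=Ro.from_matrix(np.array([[-np.sin(th),np.cos(th),0],[np.cos(th),np.sin(th),0],[0,0,-1]]).T.T)
    return R0*Ro.from_rotvec([0,0,quarter*np.pi/2])*Ro.from_rotvec([0,al,0])
def plan(*wps,quiet=0):
    """wps: (grasp point xyz or None, Rotation or None); prints rows; rotation and shift blended"""
    s=r.sense(); R=Ro.from_euler('xyz',s['tcp_rot']); p=np.array(s['eef_pos'])
    for g,Rg in wps:
        Rg=Rg or R
        t=p.copy() if g is None else np.array(g,float)-Rg.apply([0,0,6])
        rv=(R.inv()*Rg).as_rotvec()
        n=int(max(np.ceil(np.linalg.norm(rv)/(.118*np.pi/2)-1e-2),1))
        while 1:
            rows=[];Q=R;q=p.copy();dR=np.round(rv/n/(np.pi/2),3)
            for i in range(n):
                m=np.round(Q.inv().apply((t-q)/(n-i))/25,2); rows.append(np.r_[m,dR]); q=q+Q.apply(m*25); Q=Q*Ro.from_rotvec(dR*np.pi/2)
            if max(abs(x[:3]).max() for x in rows)<=1: break
            n+=1
        for x in rows: print('{'+','.join(f'"{k}":{v:g}' for k,v in zip(('tx','ty','tz','ax','ay','az'),x) if v)+'}')
        print('--',n,'rows to',q.round(1)); p=q;R=Q
def st():
    s=r.sense(); R=Ro.from_euler('xyz',s['tcp_rot'])
    print(round(s['clock'],2),'gp',(s['eef_pos']+R.apply([0,0,6])).round(1),'F',s['contact_force'].round(1),'q',s['qpos'].round(2),'op',round(s['opening'],3),'gf',round(s['grasp_force'],1))
E
sed -i 's/\.T\.T)/)/' h.py
python3 - <<'E'
from h import *
th=np.deg2rad(9.1); al=np.pi/4
e=np.array([np.sin(th),-np.cos(th),0])  # E end direction
c=np.array([639,49.6,0]); g=c+22*e; g[2]=27
R=goal(th,al); print(R.as_matrix().round(2)); ap=R.apply([0,0,1]); print(g,g-90*ap)
plan((g-np.array([0,0,-150]) -60*ap,R),(g-70*ap,R),(g,R))
E
```

```text
[[-0.11  0.99 -0.11]
 [ 0.7   0.16  0.7 ]
 [ 0.71 -0.   -0.71]]
[642.47947748  27.87689625  27.        ] [652.54459525 -34.96173362  90.63961031]
{"tx":-0.87,"ty":-0.57,"tz":0.05,"ax":-0.009,"ay":0.016,"az":0.022}
{"tx":-0.89,"ty":-0.54,"tz":0.02,"ax":-0.009,"ay":0.016,"az":0.022}
{"tx":-0.91,"ty":-0.51,"tz":-0.01,"ax":-0.009,"ay":0.016,"az":0.022}
{"tx":-0.92,"ty":-0.47,"tz":-0.04,"ax":-0.009,"ay":0.016,"az":0.022}
{"tx":-0.94,"ty":-0.44,"tz":-0.07,"ax":-0.009,"ay":0.016,"az":0.022}
{"tx":-0.95,"ty":-0.41,"tz":-0.1,"ax":-0.009,"ay":0.016,"az":0.022}
{"tx":-0.96,"ty":-0.37,"tz":-0.13,"ax":-0.009,"ay":0.016,"az":0.022}
{"tx":-0.97,"ty":-0.34,"tz":-0.16,"ax":-0.009,"ay":0.016,"az":0.022}
{"tx":-0.98,"ty":-0.3,"tz":-0.19,"ax":-0.009,"ay":0.016,"az":0.022}
{"tx":-0.98,"ty":-0.26,"tz":-0.22,"ax":-0.009,"ay":0.016,"az":0.022}
{"tx":-0.98,"ty":-0.23,"tz":-0.25,"ax":-0.009,"ay":0.016,"az":0.022}
{"tx":-0.99,"ty":-0.19,"tz":-0.28,"ax":-0.009,"ay":0.016,"az":0.022}
{"tx":-0.98,"ty":-0.15,"tz":-0.3,"ax":-0.009,"ay":0.016,"az":0.022}
{"tx":-0.98,"ty":-0.11,"tz":-0.33,"ax":-0.009,"ay":0.016,"az":
[... 725 characters left out ...]
:0.016,"az":0.022}
{"tx":-0.79,"ty":0.34,"tz":-0.58,"ax":-0.009,"ay":0.016,"az":0.022}
{"tx":-0.76,"ty":0.38,"tz":-0.6,"ax":-0.009,"ay":0.016,"az":0.022}
{"tx":-0.74,"ty":0.41,"tz":-0.61,"ax":-0.009,"ay":0.016,"az":0.022}
-- 28 rows to [649.9 -18.2 223.5]
{"tx":-0.84,"tz":0.78,"ay":0.002,"az":0.001}
{"tx":-0.84,"tz":0.77,"ay":0.002,"az":0.001}
{"tx":-0.84,"tz":0.77,"ay":0.002,"az":0.001}
{"tx":-0.85,"tz":0.77,"ay":0.002,"az":0.001}
{"tx":-0.85,"ty":0.01,"tz":0.77,"ay":0.002,"az":0.001}
-- 5 rows to [651.1 -25.3  80.7]
{"tz":0.93,"ax":-0.001,"ay":-0.001,"az":-0.001}
{"tz":0.94,"ax":-0.001,"ay":-0.001,"az":-0.001}
{"tz":0.93,"ax":-0.001,"ay":-0.001,"az":-0.001}
-- 3 rows to [643.1  23.6  31.3]
```

```bash
cat >> h.py <<'E'
def plan(*wps):
    """wps: (grasp point or None, Rotation or None): turn about the TCP first, then straight shift"""
    s=r.sense(); R=Ro.from_euler('xyz',s['tcp_rot']); p=np.array(s['eef_pos'])
    f=lambda n,ks,v: print(n,'x {'+','.join(f'"{k}":{a:g}' for k,a in zip(ks,v) if a)+'}')
    for g,Rg in wps:
        if Rg is not None:
            rv=(R.inv()*Rg).as_rotvec(); n=int(np.ceil(np.linalg.norm(rv)/(.118*np.pi/2)-.02))
            if np.linalg.norm(rv)>.004:
                n=max(n,1);d=np.round(rv/n/(np.pi/2),3); f(n,('ax','ay','az'),d); R=R*Ro.from_rotvec(d*n*np.pi/2)
        if g is not None:
            m=R.inv().apply(np.array(g,float)-R.apply([0,0,6])-p)/25; n=max(int(np.ceil(abs(m).max()-.01)),1)
            d=np.round(m/n,2); f(n,('tx','ty','tz'),d); p=p+R.apply(d*n*25)
    st()
E
python3 - <<'E'
from h import *
th=np.deg2rad(9.1); al=np.pi/4
e=np.array([np.sin(th),-np.cos(th),0])
c=np.array([639,49.6,0]); g=c+22*e; g[2]=27
R=goal(th,al); ap=R.apply([0,0,1])
plan(([400,300,240],None),(None,goal(th,0)),(g-100*ap+[0,0,100],None),(None,R),(g-70*ap,None),(g,None))
E
```

```text
11 x {"tx":-0.94,"ty":-0.71,"tz":0.04}
6 x {"az":0.109}
16 x {"tx":-0.95,"ty":0.49,"tz":0.1}
5 x {"ay":0.1}
5 x {"tx":-0.6,"tz":0.81}
3 x {"tz":0.93}
0.1 gp [234.4 578.9 249.6] F [-1.4 -0.8 -0. ] q [ 1.18  0.35  1.63  0.    1.16 -0.  ] op 0.999 gf 0.0
```

step_arm(moves=[{"tx":-0.94,"ty":-0.71,"tz":0.04},{"tx":-0.94,"ty":-0.71,"tz":0.04},{"tx":-0.94,"ty":-0.71,"tz":0.04},{"tx":-0.94,"ty":-0.71,"tz":0.04},{"tx":-0.94,"ty":-0.71,"tz":0.04}], gripper=1, newtons=40)

```text
schema error: expected keys tx, ty, tz, ax, ay, az
```

step_arm(moves=[{"tx":-0.94,"ty":-0.71,"tz":0.04},{"tx":-0.94,"ty":-0.71,"tz":0.04},{"tx":-0.94,"ty":-0.71,"tz":0.04},{"tx":-0.94,"ty":-0.71,"tz":0.04},{"tx":-0.94,"ty":-0.71,"tz":0.04}])

```text
schema error: expected keys tx, ty, tz, ax, ay, az
```

step_arm(moves=[{"tx":-0.94,"ty":-0.71,"tz":0.04},{"az":0.109},{"az":0.109},{"az":0.109},{"az":0.109}])

```text
schema error: expected keys tx, ty, tz, ax, ay, az
```

step_arm(moves=[{"az":0.109},{"az":0.109},{"tx":-0.95,"ty":0.49,"tz":0.1},{"tx":-0.95,"ty":0.49,"tz":0.1},{"tx":-0.95,"ty":0.49,"tz":0.1}])

```text
schema error: expected keys tx, ty, tz, ax, ay, az
```

step_arm(moves=[{"tx":-0.95,"ty":0.49,"tz":0.1},{"tx":-0.95,"ty":0.49,"tz":0.1},{"tx":-0.95,"ty":0.49,"tz":0.1},{"tx":-0.95,"ty":0.49,"tz":0.1},{"tx":-0.95,"ty":0.49,"tz":0.1}])

```text
schema error: expected keys tx, ty, tz, ax, ay, az
```

step_arm(moves=[{"tx":-0.95,"ty":0.49,"tz":0.1},{"tx":-0.95,"ty":0.49,"tz":0.1},{"tx":-0.95,"ty":0.49,"tz":0.1},{"tx":-0.95,"ty":0.49,"tz":0.1},{"tx":-0.95,"ty":0.49,"tz":0.1}])

```text
schema error: expected keys tx, ty, tz, ax, ay, az
```

step_arm(moves=[{"tx":-0.95,"ty":0.49,"tz":0.1},{"tx":-0.95,"ty":0.49,"tz":0.1},{"tx":-0.95,"ty":0.49,"tz":0.1}])

```text
schema error: expected keys tx, ty, tz, ax, ay, az
```

step_arm(moves=[{"ay":0.1},{"ay":0.1},{"ay":0.1},{"ay":0.1},{"ay":0.1}])

```text
schema error: expected keys tx, ty, tz, ax, ay, az
```

All six keys are needed in every row.

step_arm(moves=[{"tx":-0.94,"ty":-0.71,"tz":0.04,"ax":0,"ay":0,"az":0},{"tx":-0.94,"ty":-0.71,"tz":0.04,"ax":0,"ay":0,"az":0},{"tx":-0.94,"ty":-0.71,"tz":0.04,"ax":0,"ay":0,"az":0},{"tx":-0.94,"ty":-0.71,"tz":0.04,"ax":0,"ay":0,"az":0},{"tx":-0.94,"ty":-0.71,"tz":0.04,"ax":0,"ay":0,"az":0}], gripper=1, newtons=40)

```text
clock: 0.72
eef_pos: [310.5, 451.9, 251.0]
tcp_rot: [-3.141, -0.0, 2.757]
contact_force: [0.7, 0.1, 1.2]
opening: 1.0
grasp_force: 0.0
```

step_arm(moves=[{"tx":-0.94,"ty":-0.71,"tz":0.04,"ax":0,"ay":0,"az":0},{"tx":-0.94,"ty":-0.71,"tz":0.04,"ax":0,"ay":0,"az":0},{"tx":-0.94,"ty":-0.71,"tz":0.04,"ax":0,"ay":0,"az":0},{"tx":-0.94,"ty":-0.71,"tz":0.04,"ax":0,"ay":0,"az":0},{"tx":-0.94,"ty":-0.71,"tz":0.04,"ax":0,"ay":0,"az":0}])

```text
clock: 1.35
eef_pos: [386.0, 325.6, 246.0]
tcp_rot: [-3.141, -0.0, 2.757]
contact_force: [0.1, -0.5, -0.3]
opening: 0.999
grasp_force: 0.0
```

step_arm(moves=[{"tx":-0.94,"ty":-0.71,"tz":0.04,"ax":0,"ay":0,"az":0},{"tx":0,"ty":0,"tz":0,"ax":0,"ay":0,"az":0.109},{"tx":0,"ty":0,"tz":0,"ax":0,"ay":0,"az":0.109},{"tx":0,"ty":0,"tz":0,"ax":0,"ay":0,"az":0.109},{"tx":0,"ty":0,"tz":0,"ax":0,"ay":0,"az":0.109}])

```text
clock: 1.98
eef_pos: [400.7, 301.1, 245.0]
tcp_rot: [-3.141, 0.0, 2.066]
contact_force: [0.2, -0.0, -0.6]
opening: 1.002
grasp_force: 0.0
```

step_arm(moves=[{"tx":0,"ty":0,"tz":0,"ax":0,"ay":0,"az":0.109},{"tx":0,"ty":0,"tz":0,"ax":0,"ay":0,"az":0.109},{"tx":-0.95,"ty":0.49,"tz":0.1,"ax":0,"ay":0,"az":0},{"tx":-0.95,"ty":0.49,"tz":0.1,"ax":0,"ay":0,"az":0},{"tx":-0.95,"ty":0.49,"tz":0.1,"ax":0,"ay":0,"az":0}])

```text
clock: 2.6
eef_pos: [448.7, 236.1, 237.5]
tcp_rot: [-3.141, 0.0, 1.73]
contact_force: [-0.3, 0.8, 0.0]
opening: 0.997
grasp_force: 0.0
```

step_arm(moves=[{"tx":-0.95,"ty":0.49,"tz":0.1,"ax":0,"ay":0,"az":0},{"tx":-0.95,"ty":0.49,"tz":0.1,"ax":0,"ay":0,"az":0},{"tx":-0.95,"ty":0.49,"tz":0.1,"ax":0,"ay":0,"az":0},{"tx":-0.95,"ty":0.49,"tz":0.1,"ax":0,"ay":0,"az":0},{"tx":-0.95,"ty":0.49,"tz":0.1,"ax":0,"ay":0,"az":0}])

```text
clock: 3.22
eef_pos: [528.0, 128.4, 224.9]
tcp_rot: [-3.141, 0.0, 1.729]
contact_force: [-0.1, 0.5, -0.9]
opening: 1.003
grasp_force: 0.0
```

step_arm(moves=[{"tx":-0.95,"ty":0.49,"tz":0.1,"ax":0,"ay":0,"az":0},{"tx":-0.95,"ty":0.49,"tz":0.1,"ax":0,"ay":0,"az":0},{"tx":-0.95,"ty":0.49,"tz":0.1,"ax":0,"ay":0,"az":0},{"tx":-0.95,"ty":0.49,"tz":0.1,"ax":0,"ay":0,"az":0},{"tx":-0.95,"ty":0.49,"tz":0.1,"ax":0,"ay":0,"az":0}])

```text
clock: 3.85
eef_pos: [607.4, 20.7, 212.4]
tcp_rot: [-3.141, -0.0, 1.73]
contact_force: [-0.3, -0.4, 0.7]
opening: 0.997
grasp_force: 0.0
```

step_arm(moves=[{"tx":-0.95,"ty":0.49,"tz":0.1,"ax":0,"ay":0,"az":0},{"tx":-0.95,"ty":0.49,"tz":0.1,"ax":0,"ay":0,"az":0},{"tx":-0.95,"ty":0.49,"tz":0.1,"ax":0,"ay":0,"az":0}])

```text
clock: 4.22
eef_pos: [655.5, -44.4, 205.1]
tcp_rot: [-3.142, -0.0, 1.729]
contact_force: [0.1, 0.3, -0.1]
opening: 1.0
grasp_force: 0.0
```

step_arm(moves=[{"tx":0,"ty":0,"tz":0,"ax":0,"ay":0.1,"az":0},{"tx":0,"ty":0,"tz":0,"ax":0,"ay":0.1,"az":0},{"tx":0,"ty":0,"tz":0,"ax":0,"ay":0.1,"az":0},{"tx":0,"ty":0,"tz":0,"ax":0,"ay":0.1,"az":0},{"tx":0,"ty":0,"tz":0,"ax":0,"ay":0.1,"az":0}])

```text
clock: 4.85
eef_pos: [655.4, -44.4, 205.7]
tcp_rot: [3.138, -0.79, 1.731]
contact_force: [0.6, 0.7, -0.7]
opening: 0.999
grasp_force: 0.0
```

step_arm(moves=[{"tx":-0.6,"ty":0,"tz":0.81,"ax":0,"ay":0,"az":0},{"tx":-0.6,"ty":0,"tz":0.81,"ax":0,"ay":0,"az":0},{"tx":-0.6,"ty":0,"tz":0.81,"ax":0,"ay":0,"az":0},{"tx":-0.6,"ty":0,"tz":0.81,"ax":0,"ay":0,"az":0},{"tx":-0.6,"ty":0,"tz":0.81,"ax":0,"ay":0,"az":0}])

```text
clock: 5.48
eef_pos: [651.5, -23.8, 79.1]
tcp_rot: [3.141, -0.785, 1.731]
contact_force: [0.4, 0.5, 1.0]
opening: 0.999
grasp_force: 0.0
```

```bash
cat >> h.py <<'E'
def proj(n,X):
    K,T=cam(n); q=T[:3,:3].T@(np.array(X)-T[:3,3]); return np.array([K[0,2]+K[0,0]*q[0]/-q[2],K[1,2]-K[1,1]*q[1]/-q[2]]).round(1)
def crop(p,u,v,w,h,k,f): cv2.imwrite("pics/"+f,cv2.cvtColor(cv2.resize(p[v:v+h,u:u+w],None,fx=k,fy=k,interpolation=cv2.INTER_CUBIC),cv2.COLOR_RGB2BGR))
E
python3 - <<'E'
from h import *
a,d=snap("top");b,e=snap("scene");survey(a,d,"top")
s=r.sense();R=Ro.from_euler('xyz',s['tcp_rot'])
for n in("top","scene"):
    for y in(-50,0,50): print(n,proj(n,s['eef_pos']+R.apply([0,y,6])))
crop(a,220,110,160,160,2.5,"t1.png");crop(b,200,130,160,160,2.5,"s1.png")
A=cv2.imread("pics/t1.png");B=cv2.imread("pics/s1.png");cv2.imwrite("pics/j1.png",np.hstack([A,B]))
E
```

```text
top tops [382.0, 57.0] [ 931.7 -276.7] [566.   36.8] -90.0 2533 z 40.6 hsv [ 23.  15. 130.]
top tops [163.0, 83.0] [931.3 306.5] [506.8  37.4] 90.0 2268 z 40.9 hsv [ 23.  15. 132.]
top tops [261.0, 182.0] [630.3  82.8] [54.9 45.2] -81.0 321 z 40.5 hsv [ 38.   8. 100.]
top tops [175.0, 263.0] [455.4 317.4] [100.6  44.6] -72.7 740 z 40.8 hsv [ 38.   8. 102.]
top z>48 [270.0, 80.0] [868.5  30.8] [47.6 44.9] -42.0 611 z 136.4 hsv [30. 15. 44.]
top z>48 [322.0, 86.0] [850.5 -97. ] [58. 53.] 69.2 510 z 85.7 hsv [ 13. 121.  56.]
top z>48 [236.0, 93.0] [855.1 120.7] [58.8 50.8] -79.4 596 z 97.4 hsv [ 21.  20. 105.]
top z>48 [185.0, 142.0] [743.3 259.1] [71.4 69.6] 0.4 515 z 80.5 hsv [21. 18. 83.]
top z>48 [69.0, 218.0] [594.6 552.7] [158.9  10.6] -1.1 636 z 75.4 hsv [100.  11.  28.]
top z>48 [68.0, 356.0] [272.9 554.1] [46.  11.6] 1.0 455 z 102.4 hsv [ 16. 128.  41.]
top [308.  184.8]
top [302.1 166. ]
top [296.3 147.5]
scene [251.  218.8]
scene [251.  232.6]
scene [251.  247.5]
```

View pics/j1.png

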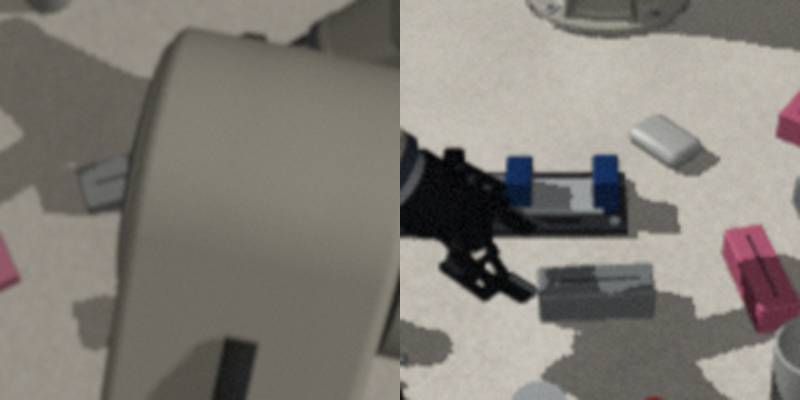

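The crop (top view on the left, scene view on the right) shows the open fingers straddling the near end of the mid body. The front fingertip sits at about scene pixel (252,247), where the calibration puts it. Next I go in and grip.

step_arm(moves=[{"tx":0,"ty":0,"tz":0.93,"ax":0,"ay":0,"az":0},{"tx":0,"ty":0,"tz":0.93,"ax":0,"ay":0,"az":0},{"tx":0,"ty":0,"tz":0.84,"ax":0,"ay":0,"az":0},{"tx":0,"ty":0,"tz":0,"ax":0,"ay":0,"az":0}])

```text
clock: 6.08
eef_pos: [642.7, 24.3, 31.6]
tcp_rot: [-3.138, -0.787, 1.729]
contact_force: [-0.7, -0.7, -0.4]
opening: 1.006
grasp_force: 0.0
```

step_arm(moves=[{"tx":0,"ty":0,"tz":0,"ax":0,"ay":0,"az":0},{"tx":0,"ty":0,"tz":0,"ax":0,"ay":0,"az":0},{"tx":0,"ty":0,"tz":0,"ax":0,"ay":0,"az":0},{"tx":0,"ty":0,"tz":0,"ax":0,"ay":0,"az":0},{"tx":0,"ty":0,"tz":0,"ax":0,"ay":0,"az":0}], gripper=0, newtons=40)

```text
clock: 6.7
eef_pos: [644.6, 21.9, 33.6]
tcp_rot: [3.14, -0.785, 1.73]
contact_force: [0.0, -4.7, 5.4]
opening: 0.509
grasp_force: 42.0
```

Run:
```python
from h import *
st(); b,e=snap("scene"); crop(b,200,130,160,160,3,"s2.png"); st()
```

```text
6.7 gp [643.9  26.1  29.4] F [ 0.  -4.7  5.4] q [-0.29  0.85  1.57  0.74  1.23 -0.89] op 0.509 gf 42.0
6.75 gp [643.9  26.   29.4] F [ 0.  -3.5  5.7] q [-0.29  0.85  1.57  0.74  1.23 -0.89] op 0.512 gf 42.0
```

```bash
cat >> h.py <<'E'
TH=.118; U=np.array([-np.sin(TH),np.cos(TH),0]); SEAT=np.array([490,9.7,20.])
E
python3 - <<'E'
from h import *
s=SEAT+7.4*U; A=np.array([s[0],s[1],195]);B=np.array([s[0],s[1],110])
plan(([643.9,26,190],None),(None,goal(TH,-np.pi/4)),(A,None),(B,None))
E
```

```text
5 x {"tx":0.91,"tz":-0.91}
9 x {"ay":-0.111,"az":0.003}
7 x {"tx":0.05,"ty":-0.88,"tz":-0.09}
3 x {"tx":0.81,"ty":-0.01,"tz":0.8}
6.75 gp [643.9  26.   29.4] F [ 0.  -3.5  5.7] q [-0.29  0.85  1.57  0.74  1.23 -0.89] op 0.512 gf 42.0
```

View pics/s2.png

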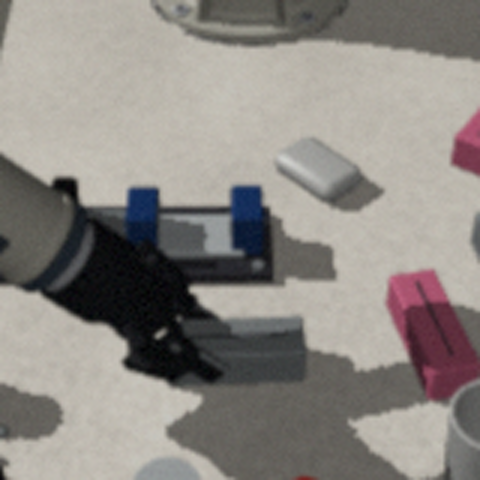

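The gripper holds the left end of the mid body (crop about (200,355)) at a good depth. I lift it, stand it up and carry it to above the clamp.

step_arm(moves=[{"tx":0.91,"ty":0,"tz":-0.91,"ax":0,"ay":0,"az":0},{"tx":0.91,"ty":0,"tz":-0.91,"ax":0,"ay":0,"az":0},{"tx":0.91,"ty":0,"tz":-0.91,"ax":0,"ay":0,"az":0},{"tx":0.91,"ty":0,"tz":-0.91,"ax":0,"ay":0,"az":0},{"tx":0.91,"ty":0,"tz":-0.91,"ax":0,"ay":0,"az":0}])

```text
clock: 7.38
eef_pos: [643.7, 22.4, 194.1]
tcp_rot: [-3.14, -0.785, 1.729]
contact_force: [0.6, 0.1, -3.6]
opening: 0.509
grasp_force: 41.5
```

step_arm(moves=[{"tx":0,"ty":0,"tz":0,"ax":0,"ay":-0.1,"az":0.003},{"tx":0,"ty":0,"tz":0,"ax":0,"ay":-0.1,"az":0.003},{"tx":0,"ty":0,"tz":0,"ax":0,"ay":-0.1,"az":0.003},{"tx":0,"ty":0,"tz":0,"ax":0,"ay":-0.1,"az":0.003},{"tx":0,"ty":0,"tz":0,"ax":0,"ay":-0.1,"az":0.003}])

```text
clock: 8.0
eef_pos: [643.8, 22.3, 194.0]
tcp_rot: [-3.134, 0.005, 1.708]
contact_force: [-0.6, -0.0, -4.5]
opening: 0.511
grasp_force: 41.5
```

step_arm(moves=[{"tx":0,"ty":0,"tz":0,"ax":0,"ay":-0.1,"az":0.003},{"tx":0,"ty":0,"tz":0,"ax":0,"ay":-0.1,"az":0.003},{"tx":0,"ty":0,"tz":0,"ax":0,"ay":-0.1,"az":0.003},{"tx":0,"ty":0,"tz":0,"ax":0,"ay":-0.1,"az":0.003},{"tx":0,"ty":0,"tz":0,"ax":0,"ay":-0.1,"az":0.003}])

```text
clock: 8.62
eef_pos: [643.8, 23.1, 193.8]
tcp_rot: [3.14, 0.79, 1.686]
contact_force: [-1.7, -0.5, -3.7]
opening: 0.514
grasp_force: 41.6
```

step_arm(moves=[{"tx":0.05,"ty":-0.88,"tz":-0.09,"ax":0,"ay":0,"az":0},{"tx":0.05,"ty":-0.88,"tz":-0.09,"ax":0,"ay":0,"az":0},{"tx":0.05,"ty":-0.88,"tz":-0.09,"ax":0,"ay":0,"az":0},{"tx":0.05,"ty":-0.88,"tz":-0.09,"ax":0,"ay":0,"az":0}])

```text
clock: 9.12
eef_pos: [554.3, 22.2, 195.9]
tcp_rot: [-3.14, 0.785, 1.688]
contact_force: [-0.5, 0.9, -2.5]
opening: 0.505
grasp_force: 42.0
```

step_arm(moves=[{"tx":0.05,"ty":-0.88,"tz":-0.09,"ax":0,"ay":0,"az":0},{"tx":0.05,"ty":-0.88,"tz":-0.09,"ax":0,"ay":0,"az":0},{"tx":0.05,"ty":-0.88,"tz":-0.09,"ax":0,"ay":0,"az":0},{"tx":0,"ty":0,"tz":0,"ax":0,"ay":0,"az":0}])

```text
clock: 9.62
eef_pos: [487.7, 21.8, 198.4]
tcp_rot: [-3.14, 0.785, 1.689]
contact_force: [0.6, 0.4, -3.7]
opening: 0.506
grasp_force: 42.0
```

Run:
```python
from h import *
s=SEAT+7.4*U; B=np.array([s[0],s[1],112])
plan((None,goal(TH,-np.pi/4)),(B,None)); print(r.sense()['tcp_rot'])
b,e=snap("scene"); crop(b,180,90,160,160,3,"s3.png")
a,d=snap("top"); crop(a,220,110,160,160,2,"t3.png")
```

```text
3 x {"tx":0.77,"ty":0.01,"tz":0.78}
9.62 gp [488.2  17.6 194.1] F [ 0.6  0.4 -3.7] q [ 0.48  0.4   1.97 -0.77  1.24  0.81] op 0.506 gf 42.0
[-3.1395767   0.78515787  1.68869768]
```

View pics/s3.png

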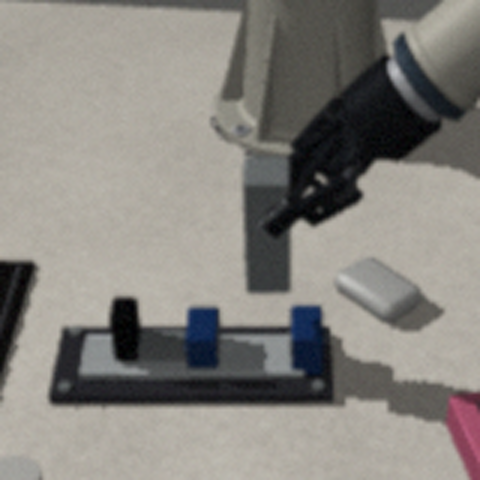

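The body hangs upright above the bed, its foot at about (268,285) in the crop, between the sliding jaw (203) and the fixed jaw (307). I check the clearance using one camera.

Run:
```python
from h import *
b,e=snap("scene"); P=pts("scene",e); z=P[...,2]
v,u=np.mgrid[:420,:560]
m=(u>255)&(u<285)&(v>150)&(v<190)&(z>110)&(z<150)&(P[...,0]>460)&(P[...,0]<540)
h=cv2.cvtColor(b,cv2.COLOR_RGB2HSV); 
C=np.array([P[m][:,0].mean(),0,0])
def uv(Q): return Q@np.array([np.cos(TH),np.sin(TH),0]),Q@U
bl=(h[...,0]>100)&(h[...,0]<125)&(h[...,1]>110)&(z>30)&(z<66)&(P[...,0]<560)&(P[...,0]>440)&(abs(P[...,1])<150)
print('body pts',m.sum(),[np.percentile(k,[2,50,98]).round(1) for k in uv(P[m])],np.percentile(z[m],[1,99]))
for q,c in blobs(bl): print(c,[np.percentile(k,[1,50,99]).round(1) for k in uv(P[q])])
print('foot z', z[(u>260)&(u<275)&(v>150)&(v<200)&(P[...,0]>460)&(P[...,0]<530)&(z>70)].min())
print('gp along U',uv(np.array([488.2,17.6,0])))
```

```text
body pts 180 [array([507.1, 511.8, 514.5]), array([-71.2, -50.4, -31.6])] [110.68965708 149.94202119]
[247.0, 202.0] [array([469.3, 506.6, 516.6]), array([-127.5, -114.3, -101.9])]
[282.0, 201.0] [array([471.1, 507.6, 517.5]), array([-28.7, -14.6,  -0.7])]
foot z 108.8991884272599
gp along U (np.float64(486.87707736083337), np.float64(-39.99639409463155))
```

Measured within the one camera, the back clears the fixed jaw by 2 mm and the body is centred across the bed. Lowering.

step_arm(moves=[{"tx":0.77,"ty":0.01,"tz":0.78,"ax":0,"ay":0,"az":0},{"tx":0.77,"ty":0.01,"tz":0.78,"ax":0,"ay":0,"az":0},{"tx":0.77,"ty":0.01,"tz":0.78,"ax":0,"ay":0,"az":0},{"tx":0,"ty":0,"tz":0,"ax":0,"ay":0,"az":0}])

```text
clock: 10.28
eef_pos: [489.7, 21.0, 115.1]
tcp_rot: [-3.138, 0.786, 1.69]
contact_force: [-0.1, 0.3, -2.7]
opening: 0.51
grasp_force: 41.9
```

step_arm(moves=[{"tx":0.06,"ty":0,"tz":0.06,"ax":0,"ay":0,"az":0},{"tx":0.06,"ty":0,"tz":0.06,"ax":0,"ay":0,"az":0},{"tx":0,"ty":0,"tz":0,"ax":0,"ay":0,"az":0}])

```text
clock: 10.65
eef_pos: [490.2, 21.5, 112.8]
tcp_rot: [3.14, 0.785, 1.686]
contact_force: [0.1, 0.3, -3.1]
opening: 0.512
grasp_force: 41.9
```

step_arm(moves=[{"tx":0.06,"ty":0,"tz":0.06,"ax":0,"ay":0,"az":0},{"tx":0,"ty":0,"tz":0,"ax":0,"ay":0,"az":0}])

```text
clock: 10.9
eef_pos: [489.8, 21.4, 110.2]
tcp_rot: [3.142, 0.786, 1.687]
contact_force: [-0.1, 1.1, -4.0]
opening: 0.509
grasp_force: 41.9
```

Run:
```python
from h import *
st()
```

```text
10.9 gp [490.3  17.2 106. ] F [-0.1  1.1 -4. ] q [ 0.48  0.55  2.   -0.83  1.11  0.95] op 0.509 gf 41.9
```

step_arm(moves=[{"tx":0.04,"ty":0,"tz":0.04,"ax":0,"ay":0,"az":0},{"tx":0,"ty":0,"tz":0,"ax":0,"ay":0,"az":0}])

```text
clock: 11.15
eef_pos: [489.8, 21.4, 108.7]
tcp_rot: [-3.141, 0.786, 1.687]
contact_force: [-0.3, -0.7, -2.9]
opening: 0.513
grasp_force: 41.9
```

step_arm(moves=[{"tx":0.04,"ty":0,"tz":0.04,"ax":0,"ay":0,"az":0},{"tx":0,"ty":0,"tz":0,"ax":0,"ay":0,"az":0}])

```text
clock: 11.4
eef_pos: [489.9, 21.3, 108.4]
tcp_rot: [3.141, 0.787, 1.686]
contact_force: [-4.6, 2.8, 9.9]
opening: 0.512
grasp_force: 43.6
```

step_arm(moves=[{"tx":0.03,"ty":0,"tz":0.03,"ax":0,"ay":0,"az":0},{"tx":0,"ty":0,"tz":0,"ax":0,"ay":0,"az":0}])

```text
clock: 11.65
eef_pos: [489.9, 21.3, 108.4]
tcp_rot: [3.141, 0.789, 1.686]
contact_force: [-7.3, 8.3, 21.3]
opening: 0.512
grasp_force: 44.8
```

step_arm(moves=[{"tx":-0.05,"ty":0,"tz":-0.05,"ax":0,"ay":0,"az":0},{"tx":0,"ty":0,"tz":0,"ax":0,"ay":0,"az":0}])

```text
clock: 11.9
eef_pos: [490.0, 21.5, 108.5]
tcp_rot: [3.141, 0.786, 1.687]
contact_force: [-1.7, 3.1, 6.1]
opening: 0.515
grasp_force: 43.0
```

step_arm(moves=[{"tx":0,"ty":0,"tz":0,"ax":0,"ay":0,"az":0},{"tx":0,"ty":0,"tz":0,"ax":0,"ay":0,"az":0},{"tx":0,"ty":0,"tz":0,"ax":0,"ay":0,"az":0},{"tx":0,"ty":0,"tz":0,"ax":0,"ay":0,"az":0}], gripper=1)

```text
clock: 12.4
eef_pos: [489.8, 21.3, 108.0]
tcp_rot: [-3.141, 0.786, 1.687]
contact_force: [0.1, -0.5, 0.4]
opening: 1.003
grasp_force: 0.0
```

step_arm(moves=[{"tx":0,"ty":0,"tz":-0.5,"ax":0,"ay":0,"az":0},{"tx":0,"ty":0,"tz":-1,"ax":0,"ay":0,"az":0},{"tx":0,"ty":0,"tz":-1,"ax":0,"ay":0,"az":0},{"tx":0,"ty":0,"tz":-1,"ax":0,"ay":0,"az":0},{"tx":0,"ty":0,"tz":-1,"ax":0,"ay":0,"az":0}])

```text
clock: 13.02
eef_pos: [480.4, 101.6, 188.8]
tcp_rot: [3.141, 0.785, 1.687]
contact_force: [0.5, 1.0, -0.2]
opening: 0.997
grasp_force: 0.0
```

Run:
```python
from h import *
G=np.array([507.5,-127,0])
for q in(1,-1):
    plan((None,goal(TH,0)),([478,85,225],None),(None,goal(TH,0,q)),(G+[0,0,225],None),(G+[0,0,110],None),(G+[0,0,62],None))
b,e=snap("scene","s4.png");a,d=snap("top"); crop(b,180,90,160,160,2.5,"s4.png")
survey(a,d,"top")
```

```text
5 x {"ay":0.1}
2 x {"tx":-0.32,"ty":-0.09,"tz":-0.84}
9 x {"az":0.111}
9 x {"tx":0.02,"ty":0.95}
5 x {"tz":0.92}
2 x {"ty":0.01,"tz":0.95}
13.03 gp [480.9  97.4 184.5] F [ 0.5  1.  -0.2] q [ 0.62  0.46  1.9  -0.7   1.31  0.87] op 0.997 gf 0.0
5 x {"ay":0.1}
2 x {"tx":-0.32,"ty":-0.09,"tz":-0.84}
9 x {"az":-0.111}
9 x {"tx":-0.02,"ty":-0.95}
5 x {"tz":0.92}
2 x {"tx":-0.01,"ty":-0.01,"tz":0.95}
13.03 gp [480.9  97.4 184.5] F [ 0.5  1.  -0.2] q [ 0.62  0.46  1.9  -0.7   1.31  0.87] op 0.997 gf 0.0
top blue [324.0, 227.0] [493.9 -53.1] [46.2 24.9] 2.9 184 z 59.2 hsv [109. 127.  88.]
top tops [383.0, 57.0] [ 931.7 -276.5] [565.4  36.6] -90.0 2522 z 40.8 hsv [ 23.  15. 137.]
top tops [162.0, 83.0] [931.4 306.4] [506.6  37.1] -90.0 2322 z 40.9 hsv [ 23.  15. 139.]
top tops [339.0, 225.0] [498.5 -92. ] [44.5 30.1] -82.7 214 z 39.1 hsv [30. 10. 77.]
top tops [183.0, 265.0] [446.8 294.1] [56.6 29.1] 87.0 212 z 40.6 hsv [ 40.    8.  105.5]
top z>48 [270.0, 80.0] [868.5  30.9] [48.8 45.6] -43.3 617 z 137.0 hsv [30. 17. 46.]
top z>48 [322.0, 86.0] [850.7 -97.3] [58.2 50.5] 72.6 515 z 86.0 hsv [ 13. 115.  61.]
top z>48 [236.0, 93.0] [855.5 120.6] [58.9 52. ] -75.3 597 z 97.2 hsv [ 21.  20. 112.]
top z>48 [185.0, 142.0] [743.3 258.7] [72.1 68.7] -2.7 524 z 81.2 hsv [ 21.  17. 109.]
top z>48 [362.0, 142.0] [ 698.3 -178.2] [47.1 46.4] -14.8 282 z 55.2 hsv [ 22.  17. 152.]
top z>48 [70.0, 218.0] [595.1 553. ] [159.6   9.3] -0.6 644 z 74.7 hsv [110.   8.  57.]
top z>48 [353.0, 219.0] [ 502.3 -125.3] [34.1 25. ] 4.2 165 z 77.6 hsv [23. 21. 37.]
top z>48 [294.0, 233.0] [484.5  25.1] [71.3 50.8] -83.6 710 z 122.7 hsv [40. 11. 82.]
top z>48 [324.0, 228.0] [493.2 -52.7] [50.3 30.4] 6.1 266 z 59.0 hsv [109. 125.  88.]
top z>48 [68.0, 355.0] [273.  554.3] [45.9 11.1] 0.7 451 z 102.0 hsv [ 16. 120.  97.]
```

View pics/s4.png

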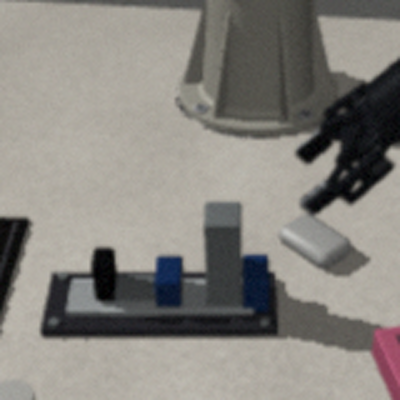

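The mid body stands on its own between the jaws, at crop (222,255), beside the fixed jaw. Next I pinch the jaw's grip.

step_arm(moves=[{"tx":0,"ty":0,"tz":0,"ax":0,"ay":0.1,"az":0},{"tx":0,"ty":0,"tz":0,"ax":0,"ay":0.1,"az":0},{"tx":0,"ty":0,"tz":0,"ax":0,"ay":0.1,"az":0},{"tx":0,"ty":0,"tz":0,"ax":0,"ay":0.1,"az":0},{"tx":0,"ty":0,"tz":0,"ax":0,"ay":0.1,"az":0}], gripper=0.6)

```text
clock: 13.75
eef_pos: [480.6, 100.2, 187.9]
tcp_rot: [3.14, -0.004, 1.687]
contact_force: [-0.5, -0.7, -0.5]
opening: 0.6
grasp_force: 0.0
```

step_arm(moves=[{"tx":-0.32,"ty":-0.09,"tz":-0.84,"ax":0,"ay":0,"az":0},{"tx":-0.32,"ty":-0.09,"tz":-0.84,"ax":0,"ay":0,"az":0},{"tx":0,"ty":0,"tz":0,"ax":0,"ay":0,"az":0.111},{"tx":0,"ty":0,"tz":0,"ax":0,"ay":0,"az":0.111},{"tx":0,"ty":0,"tz":0,"ax":0,"ay":0,"az":0.111}])

```text
clock: 14.38
eef_pos: [477.5, 83.5, 229.1]
tcp_rot: [-3.141, 0.001, 1.158]
contact_force: [-0.7, -0.0, 0.2]
opening: 0.6
grasp_force: 0.0
```

step_arm(moves=[{"tx":0,"ty":0,"tz":0,"ax":0,"ay":0,"az":0.111},{"tx":0,"ty":0,"tz":0,"ax":0,"ay":0,"az":0.111},{"tx":0,"ty":0,"tz":0,"ax":0,"ay":0,"az":0.111},{"tx":0,"ty":0,"tz":0,"ax":0,"ay":0,"az":0.111},{"tx":0,"ty":0,"tz":0,"ax":0,"ay":0,"az":0.111}])

```text
clock: 15.0
eef_pos: [477.5, 83.6, 229.0]
tcp_rot: [3.141, 0.001, 0.286]
contact_force: [-0.8, 0.4, -0.9]
opening: 0.596
grasp_force: 0.0
```

step_arm(moves=[{"tx":0,"ty":0,"tz":0,"ax":0,"ay":0,"az":0.111},{"tx":0.02,"ty":0.95,"tz":0,"ax":0,"ay":0,"az":0},{"tx":0.02,"ty":0.95,"tz":0,"ax":0,"ay":0,"az":0},{"tx":0.02,"ty":0.95,"tz":0,"ax":0,"ay":0,"az":0},{"tx":0.02,"ty":0.95,"tz":0,"ax":0,"ay":0,"az":0}])

```text
clock: 15.62
eef_pos: [490.6, -11.2, 229.0]
tcp_rot: [3.141, 0.001, 0.118]
contact_force: [0.1, 0.8, 0.1]
opening: 0.596
grasp_force: 0.0
```

step_arm(moves=[{"tx":0.02,"ty":0.95,"tz":0,"ax":0,"ay":0,"az":0},{"tx":0.02,"ty":0.95,"tz":0,"ax":0,"ay":0,"az":0},{"tx":0.02,"ty":0.95,"tz":0,"ax":0,"ay":0,"az":0},{"tx":0.02,"ty":0.95,"tz":0,"ax":0,"ay":0,"az":0},{"tx":0.02,"ty":0.95,"tz":0,"ax":0,"ay":0,"az":0}])

```text
clock: 16.25
eef_pos: [507.0, -128.7, 229.0]
tcp_rot: [3.141, 0.001, 0.117]
contact_force: [0.7, -0.0, 0.3]
opening: 0.599
grasp_force: 0.0
```

Run:
```python
from h import *
G=np.array([506.5,-126.5,0])
plan((None,goal(TH,0,1)),(G+[0,0,110],None),(G+[0,0,62],None))
```

```text
5 x {"ty":-0.02,"tz":0.9}
2 x {"tz":0.97}
16.25 gp [ 507.  -128.7  223. ] F [ 0.7 -0.   0.3] q [-0.25  0.23  1.88 -0.    1.04  1.2 ] op 0.599 gf 0.0
```

step_arm(moves=[{"tx":0,"ty":-0.02,"tz":0.9,"ax":0,"ay":0,"az":0},{"tx":0,"ty":-0.02,"tz":0.9,"ax":0,"ay":0,"az":0},{"tx":0,"ty":-0.02,"tz":0.9,"ax":0,"ay":0,"az":0},{"tx":0,"ty":-0.02,"tz":0.9,"ax":0,"ay":0,"az":0},{"tx":0,"ty":-0.02,"tz":0.9,"ax":0,"ay":0,"az":0}])

```text
clock: 16.88
eef_pos: [506.6, -125.4, 116.0]
tcp_rot: [3.141, 0.001, 0.117]
contact_force: [0.0, -1.0, -0.1]
opening: 0.602
grasp_force: 0.0
```

step_arm(moves=[{"tx":0,"ty":0,"tz":0.5,"ax":0,"ay":0,"az":0},{"tx":0,"ty":0,"tz":0.5,"ax":0,"ay":0,"az":0},{"tx":0,"ty":0,"tz":0.5,"ax":0,"ay":0,"az":0},{"tx":0,"ty":0,"tz":0.44,"ax":0,"ay":0,"az":0}])

```text
clock: 17.38
eef_pos: [507.5, -125.4, 68.1]
tcp_rot: [3.141, -0.0, 0.118]
contact_force: [0.4, -0.1, -0.3]
opening: 0.6
grasp_force: 0.0
```

step_arm(moves=[{"tx":0,"ty":0,"tz":0,"ax":0,"ay":0,"az":0},{"tx":0,"ty":0,"tz":0,"ax":0,"ay":0,"az":0},{"tx":0,"ty":0,"tz":0,"ax":0,"ay":0,"az":0},{"tx":0,"ty":0,"tz":0,"ax":0,"ay":0,"az":0}], gripper=0, newtons=40)

```text
clock: 17.88
eef_pos: [507.3, -125.4, 68.7]
tcp_rot: [3.141, 0.0, 0.118]
contact_force: [-0.7, -3.2, -4.6]
opening: 0.274
grasp_force: 40.2
```

step_arm(moves=[{"tx":0,"ty":-0.24,"tz":0,"ax":0,"ay":0,"az":0},{"tx":0,"ty":-0.24,"tz":0,"ax":0,"ay":0,"az":0},{"tx":0,"ty":-0.24,"tz":0,"ax":0,"ay":0,"az":0},{"tx":0,"ty":-0.24,"tz":0,"ax":0,"ay":0,"az":0}])

```text
clock: 18.38
eef_pos: [504.5, -101.8, 68.7]
tcp_rot: [3.141, -0.0, 0.118]
contact_force: [-1.0, -5.8, -5.4]
opening: 0.273
grasp_force: 40.2
```

Run:
```python
from h import *
st()
```

```text
18.38 gp [ 504.5 -101.8   62.7] F [-1.  -5.8 -5.4] q [-0.2   0.45  2.01 -0.    0.69  1.25] op 0.273 gf 40.2
```

step_arm(moves=[{"tx":0,"ty":-0.06,"tz":0,"ax":0,"ay":0,"az":0},{"tx":0,"ty":-0.06,"tz":0,"ax":0,"ay":0,"az":0}])

```text
clock: 18.62
eef_pos: [504.1, -98.9, 68.7]
tcp_rot: [3.141, 0.0, 0.118]
contact_force: [0.1, -8.8, -5.8]
opening: 0.276
grasp_force: 40.2
```

step_arm(moves=[{"tx":0,"ty":-0.03,"tz":0,"ax":0,"ay":0,"az":0},{"tx":0,"ty":-0.03,"tz":0,"ax":0,"ay":0,"az":0}])

```text
clock: 18.88
eef_pos: [504.0, -97.8, 68.7]
tcp_rot: [3.14, -0.0, 0.118]
contact_force: [-0.3, -9.5, -6.5]
opening: 0.277
grasp_force: 40.2
```

step_arm(moves=[{"tx":0,"ty":-0.02,"tz":0,"ax":0,"ay":0,"az":0},{"tx":0,"ty":-0.02,"tz":0,"ax":0,"ay":0,"az":0}])

```text
clock: 19.12
eef_pos: [503.9, -97.4, 68.7]
tcp_rot: [3.139, -0.0, 0.119]
contact_force: [-0.5, -16.4, -6.7]
opening: 0.277
grasp_force: 40.2
```

step_arm(moves=[{"tx":0,"ty":0,"tz":0,"ax":0,"ay":0,"az":0},{"tx":0,"ty":0,"tz":0,"ax":0,"ay":0,"az":0},{"tx":0,"ty":0,"tz":0,"ax":0,"ay":0,"az":0},{"tx":0,"ty":0,"tz":0,"ax":0,"ay":0,"az":0}])

```text
clock: 19.62
eef_pos: [503.9, -97.4, 68.7]
tcp_rot: [3.139, -0.0, 0.118]
contact_force: [-0.8, -14.5, -6.7]
opening: 0.276
grasp_force: 40.3
```

Run:
```python
from h import *
b,e=snap("scene"); crop(b,200,140,120,120,4,"s5.png"); st()
```

```text
19.68 gp [503.9 -97.4  62.7] F [ -1.1 -13.3  -6.4] q [-0.19  0.45  2.01 -0.    0.68  1.26] op 0.277 gf 40.3
```

View pics/s5.png

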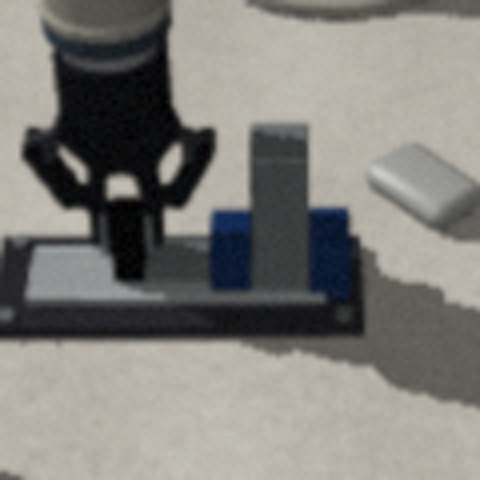

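The body stands snug between the two blue jaws, at crop (280,210), with the gripper only on the black grip. I slide the jaw back, let go and take the fresh hold.

step_arm(moves=[{"tx":0,"ty":0.3,"tz":0,"ax":0,"ay":0,"az":0},{"tx":0,"ty":0.35,"tz":0,"ax":0,"ay":0,"az":0},{"tx":0,"ty":0.35,"tz":0,"ax":0,"ay":0,"az":0},{"tx":0,"ty":0.3,"tz":0,"ax":0,"ay":0,"az":0},{"tx":0,"ty":0,"tz":0,"ax":0,"ay":0,"az":0}])

```text
clock: 20.3
eef_pos: [507.6, -128.4, 68.7]
tcp_rot: [3.142, 0.0, 0.118]
contact_force: [-1.1, -0.5, -4.2]
opening: 0.279
grasp_force: 41.3
```

step_arm(moves=[{"tx":0,"ty":0,"tz":0,"ax":0,"ay":0,"az":0},{"tx":0,"ty":0,"tz":0,"ax":0,"ay":0,"az":0},{"tx":0,"ty":0,"tz":0,"ax":0,"ay":0,"az":0}], gripper=0.6)

```text
clock: 20.68
eef_pos: [508.0, -128.2, 68.9]
tcp_rot: [3.141, -0.001, 0.118]
contact_force: [-0.4, 0.2, -0.0]
opening: 0.603
grasp_force: 0.0
```

step_arm(moves=[{"tx":0,"ty":0,"tz":-0.8,"ax":0,"ay":0,"az":0},{"tx":0,"ty":0,"tz":-1,"ax":0,"ay":0,"az":0},{"tx":0,"ty":0,"tz":-1,"ax":0,"ay":0,"az":0},{"tx":0,"ty":0,"tz":-1,"ax":0,"ay":0,"az":0},{"tx":0,"ty":0,"tz":-1,"ax":0,"ay":0,"az":0}])

```text
clock: 21.3
eef_pos: [507.7, -128.2, 189.6]
tcp_rot: [3.141, -0.0, 0.118]
contact_force: [-0.3, 0.6, 0.2]
opening: 0.597
grasp_force: 0.0
```

step_arm(moves=[{"tx":0,"ty":0,"tz":0,"ax":0,"ay":0,"az":-0.111},{"tx":0,"ty":0,"tz":0,"ax":0,"ay":0,"az":-0.111},{"tx":0,"ty":0,"tz":0,"ax":0,"ay":0,"az":-0.111},{"tx":0,"ty":0,"tz":0,"ax":0,"ay":0,"az":-0.111},{"tx":0,"ty":0,"tz":0,"ax":0,"ay":0,"az":-0.111}], gripper=1)

```text
clock: 21.92
eef_pos: [507.7, -128.2, 188.8]
tcp_rot: [3.141, 0.0, 0.996]
contact_force: [0.2, -0.8, -0.3]
opening: 0.999
grasp_force: 0.0
```

step_arm(moves=[{"tx":0,"ty":0,"tz":0,"ax":0,"ay":0,"az":-0.111},{"tx":0,"ty":0,"tz":0,"ax":0,"ay":0,"az":-0.111},{"tx":0,"ty":0,"tz":0,"ax":0,"ay":0,"az":-0.111},{"tx":0,"ty":0,"tz":0,"ax":0,"ay":0,"az":-0.111}])

```text
clock: 22.42
eef_pos: [507.7, -128.2, 188.7]
tcp_rot: [3.141, 0.0, 1.693]
contact_force: [-0.3, -0.6, 1.5]
opening: 0.998
grasp_force: 0.0
```

step_arm(moves=[{"tx":0,"ty":0,"tz":0,"ax":0,"ay":0.1,"az":0},{"tx":0,"ty":0,"tz":0,"ax":0,"ay":0.1,"az":0},{"tx":0,"ty":0,"tz":0,"ax":0,"ay":0.1,"az":0},{"tx":0,"ty":0,"tz":0,"ax":0,"ay":0.1,"az":0},{"tx":0,"ty":0,"tz":0,"ax":0,"ay":0.1,"az":0}])

```text
clock: 23.05
eef_pos: [508.1, -128.8, 189.2]
tcp_rot: [3.139, -0.789, 1.688]
contact_force: [-0.9, 0.5, 0.2]
opening: 1.001
grasp_force: 0.0
```

```bash
sed -i 's/SEAT=.*/SEAT=np.array([491,9.9,20.])/' h.py
python3 - <<'E'
from h import *
R=goal(TH,np.pi/4); ap=R.apply([0,0,1])
g=SEAT-11*U; g[2]=104
plan((None,R),(g-80*ap,None),(g,None))
E
```

```text
1 x {"ax":0.002,"ay":-0.002}
3 x {"tx":0.41,"ty":-0.01,"tz":0.87}
4 x {"tz":0.8}
23.05 gp [ 507.6 -124.6  185. ] F [-0.9  0.5  0.2] q [-0.59  0.56  1.72  0.58  1.47 -0.95] op 1.001 gf 0.0
```

step_arm(moves=[{"tx":0.41,"ty":-0.01,"tz":0.87,"ax":0,"ay":0,"az":0},{"tx":0.41,"ty":-0.01,"tz":0.87,"ax":0,"ay":0,"az":0},{"tx":0.41,"ty":-0.01,"tz":0.87,"ax":0,"ay":0,"az":0},{"tx":0,"ty":0,"tz":0,"ax":0,"ay":0,"az":0}])

```text
clock: 23.55
eef_pos: [498.0, -58.1, 164.3]
tcp_rot: [-3.141, -0.785, 1.69]
contact_force: [0.1, 0.4, 0.2]
opening: 1.001
grasp_force: 0.0
```

step_arm(moves=[{"tx":0,"ty":0,"tz":0.8,"ax":0,"ay":0,"az":0},{"tx":0,"ty":0,"tz":0.8,"ax":0,"ay":0,"az":0},{"tx":0,"ty":0,"tz":0.8,"ax":0,"ay":0,"az":0},{"tx":0,"ty":0,"tz":0.8,"ax":0,"ay":0,"az":0},{"tx":0,"ty":0,"tz":0,"ax":0,"ay":0,"az":0}])

```text
clock: 24.18
eef_pos: [491.4, -3.4, 106.4]
tcp_rot: [-3.138, -0.787, 1.686]
contact_force: [0.8, 0.3, -0.6]
opening: 0.999
grasp_force: 0.0
```

step_arm(moves=[{"tx":0,"ty":0,"tz":0,"ax":0,"ay":0,"az":0},{"tx":0,"ty":0,"tz":0,"ax":0,"ay":0,"az":0},{"tx":0,"ty":0,"tz":0,"ax":0,"ay":0,"az":0},{"tx":0,"ty":0,"tz":0,"ax":0,"ay":0,"az":0},{"tx":0,"ty":0,"tz":0,"ax":0,"ay":0,"az":0}], gripper=0, newtons=40)

```text
clock: 24.8
eef_pos: [492.9, -5.3, 108.1]
tcp_rot: [3.14, -0.785, 1.688]
contact_force: [-1.2, -4.8, 5.1]
opening: 0.505
grasp_force: 41.2
```

Run:
```python
from h import *
b,e=snap("scene"); crop(b,180,100,140,140,3,"s6.png")
g=r.sense()['eef_pos']+[0,0,100]
C=np.array([570,-358,0.])+22*U
plan(([491,-2,210],None),(None,goal(TH,-np.pi/4)),(C+[0,0,150],None),(C+[0,0,45],None))
```

```text
4 x {"tx":0.74,"ty":-0.01,"tz":-0.76}
9 x {"ay":-0.111}
12 x {"tx":-0.64,"ty":0.12,"tz":0.92}
3 x {"tx":0.98,"ty":0.01,"tz":1}
24.85 gp [492.4  -1.1 103.8] F [-1.1 -4.9  6.6] q [-0.42  0.6   1.91  0.71  1.21 -0.99] op 0.508 gf 41.2
```

View pics/s6.png

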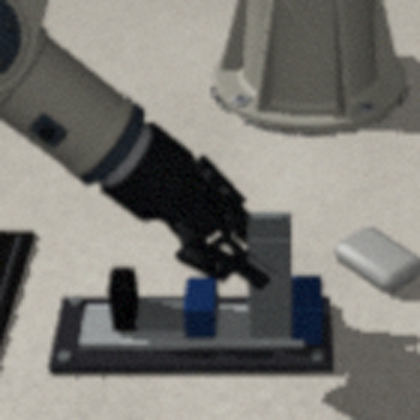

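The fingers hold the standing body from the sliding-jaw side, at crop (255,270). I lift it clear and lay it over.

step_arm(moves=[{"tx":0,"ty":0,"tz":-0.2,"ax":0,"ay":0,"az":0},{"tx":0.7,"ty":0,"tz":-0.8,"ax":0,"ay":0,"az":0},{"tx":0.74,"ty":0,"tz":-0.76,"ax":0,"ay":0,"az":0},{"tx":0.74,"ty":0,"tz":-0.76,"ax":0,"ay":0,"az":0},{"tx":0.74,"ty":0,"tz":-0.76,"ax":0,"ay":0,"az":0}])

```text
clock: 25.48
eef_pos: [492.9, -11.1, 217.8]
tcp_rot: [-3.141, -0.785, 1.686]
contact_force: [-0.6, -0.3, -2.6]
opening: 0.515
grasp_force: 41.2
```

step_arm(moves=[{"tx":0,"ty":0,"tz":0,"ax":0,"ay":-0.1,"az":0},{"tx":0,"ty":0,"tz":0,"ax":0,"ay":-0.1,"az":0},{"tx":0,"ty":0,"tz":0,"ax":0,"ay":-0.1,"az":0},{"tx":0,"ty":0,"tz":0,"ax":0,"ay":-0.1,"az":0},{"tx":0,"ty":0,"tz":0,"ax":0,"ay":-0.1,"az":0}])

```text
clock: 26.1
eef_pos: [493.0, -11.1, 217.7]
tcp_rot: [3.14, 0.005, 1.686]
contact_force: [-0.3, -0.6, -3.5]
opening: 0.507
grasp_force: 41.3
```

step_arm(moves=[{"tx":0,"ty":0,"tz":0,"ax":0,"ay":-0.1,"az":0},{"tx":0,"ty":0,"tz":0,"ax":0,"ay":-0.1,"az":0},{"tx":0,"ty":0,"tz":0,"ax":0,"ay":-0.1,"az":0},{"tx":0,"ty":0,"tz":0,"ax":0,"ay":-0.1,"az":0},{"tx":0,"ty":0,"tz":0,"ax":0,"ay":-0.1,"az":0}])

```text
clock: 26.72
eef_pos: [493.2, -10.5, 217.6]
tcp_rot: [3.139, 0.79, 1.685]
contact_force: [-0.8, -0.4, -4.6]
opening: 0.513
grasp_force: 41.4
```

Run:
```python
from h import *
C=np.array([570,-358,0.])+22*U
plan((C+[0,0,150],None),(C+[0,0,45],None)); print(r.sense()['tcp_rot'])
b,e=snap("scene"); crop(b,120,60,200,160,3,"s7.png")
```

```text
12 x {"tx":-0.62,"ty":0.12,"tz":0.92}
4 x {"tx":0.75,"tz":0.75}
26.73 gp [493.7 -14.8 213.4] F [-0.8 -0.4 -4.6] q [ 0.43  0.36  1.98 -0.8   1.23  0.76] op 0.513 gf 41.4
[3.13908255 0.78988001 1.68546036]
```

View pics/s7.png

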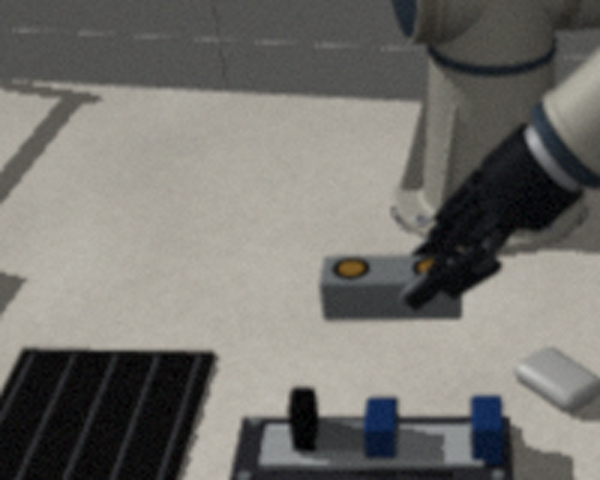

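The body is level with its ported face up, the rings at crop (350,267) and (428,265). Carrying it to the mat.

step_arm(moves=[{"tx":-0.62,"ty":0.12,"tz":0.92,"ax":0,"ay":0,"az":0},{"tx":-0.62,"ty":0.12,"tz":0.92,"ax":0,"ay":0,"az":0},{"tx":-0.62,"ty":0.12,"tz":0.92,"ax":0,"ay":0,"az":0},{"tx":-0.62,"ty":0.12,"tz":0.92,"ax":0,"ay":0,"az":0}])

```text
clock: 27.28
eef_pos: [517.5, -118.7, 195.6]
tcp_rot: [-3.141, 0.783, 1.687]
contact_force: [0.6, 0.2, -2.7]
opening: 0.511
grasp_force: 41.5
```

step_arm(moves=[{"tx":-0.62,"ty":0.12,"tz":0.92,"ax":0,"ay":0,"az":0},{"tx":-0.62,"ty":0.12,"tz":0.92,"ax":0,"ay":0,"az":0},{"tx":-0.62,"ty":0.12,"tz":0.92,"ax":0,"ay":0,"az":0},{"tx":-0.62,"ty":0.12,"tz":0.92,"ax":0,"ay":0,"az":0}])

```text
clock: 27.78
eef_pos: [542.0, -225.6, 174.4]
tcp_rot: [-3.142, 0.783, 1.686]
contact_force: [-0.3, -0.8, -2.9]
opening: 0.51
grasp_force: 41.5
```

step_arm(moves=[{"tx":-0.62,"ty":0.12,"tz":0.92,"ax":0,"ay":0,"az":0},{"tx":-0.62,"ty":0.12,"tz":0.92,"ax":0,"ay":0,"az":0},{"tx":-0.62,"ty":0.12,"tz":0.92,"ax":0,"ay":0,"az":0},{"tx":-0.62,"ty":0.12,"tz":0.92,"ax":0,"ay":0,"az":0}])

```text
clock: 28.28
eef_pos: [566.4, -332.4, 153.2]
tcp_rot: [-3.142, 0.784, 1.686]
contact_force: [-0.0, 0.3, -3.8]
opening: 0.511
grasp_force: 41.5
```

step_arm(moves=[{"tx":0.75,"ty":0,"tz":0.75,"ax":0,"ay":0,"az":0},{"tx":0.75,"ty":0,"tz":0.75,"ax":0,"ay":0,"az":0},{"tx":0.75,"ty":0,"tz":0.75,"ax":0,"ay":0,"az":0},{"tx":0.7,"ty":0,"tz":0.7,"ax":0,"ay":0,"az":0}])

```text
clock: 28.78
eef_pos: [569.9, -328.8, 52.6]
tcp_rot: [-3.128, 0.773, 1.686]
contact_force: [1.3, 0.4, -3.2]
opening: 0.507
grasp_force: 41.5
```

Run:
```python
from h import *
st()
```

```text
28.77 gp [ 570.3 -333.    48.3] F [ 1.3  0.4 -3.2] q [-0.2   0.68  1.93 -1.29  0.77  0.78] op 0.507 gf 41.5
```

Joint 4 is almost at its limit, so I raise the body a little and turn it about the vertical so that the tool leans in from the robot's side.

Run:
```python
from h import *
t2=TH+.55; U2=np.array([-np.sin(t2),np.cos(t2),0]); C=np.array([572,-358,0.])+22*U2
plan(([570,-333,90],None),(None,goal(t2,-np.pi/4)),(C+[0,0,45],None))
```

```text
2 x {"tx":-0.58,"ty":-0.01,"tz":-0.6}
4 x {"ax":-0.064,"ay":-0.002,"az":-0.063}
2 x {"tx":0.66,"ty":-0.33,"tz":0.61}
28.77 gp [ 570.3 -333.    48.3] F [ 1.3  0.4 -3.2] q [-0.2   0.68  1.93 -1.29  0.77  0.78] op 0.507 gf 41.5
```

step_arm(moves=[{"tx":-0.58,"ty":0,"tz":-0.6,"ax":0,"ay":0,"az":0},{"tx":-0.58,"ty":0,"tz":-0.6,"ax":0,"ay":0,"az":0}])

```text
clock: 29.02
eef_pos: [570.8, -328.4, 95.3]
tcp_rot: [-3.128, 0.774, 1.688]
contact_force: [-0.0, 0.2, -2.5]
opening: 0.507
grasp_force: 42.2
```

step_arm(moves=[{"tx":0,"ty":0,"tz":0,"ax":-0.064,"ay":0,"az":-0.063},{"tx":0,"ty":0,"tz":0,"ax":-0.064,"ay":0,"az":-0.063},{"tx":0,"ty":0,"tz":0,"ax":-0.064,"ay":0,"az":-0.063},{"tx":0,"ty":0,"tz":0,"ax":-0.064,"ay":0,"az":-0.063},{"tx":0,"ty":0,"tz":0,"ax":0,"ay":0,"az":0}])

```text
clock: 29.65
eef_pos: [597.7, -322.0, 140.9]
tcp_rot: [-3.122, 0.675, 2.215]
contact_force: [0.0, -0.5, -2.2]
opening: 0.507
grasp_force: 42.7
```

Run:
```python
from h import *
t2=TH+.55; U2=np.array([-np.sin(t2),np.cos(t2),0]); C=np.array([572,-358,0.])+22*U2
print(Ro.from_euler('xyz',r.sense()['tcp_rot']).as_matrix().round(3))
plan((None,goal(t2,-np.pi/4)),(C+[0,0,45],None))
```

```text
[[-0.469  0.807  0.36 ]
 [ 0.624  0.591 -0.511]
 [-0.625 -0.015 -0.781]]
1 x {"ax":-0.022,"ay":-0.071,"az":-0.01}
3 x {"tx":1,"ty":-0.57,"tz":0.73}
29.65 gp [ 599.8 -325.1  136.2] F [ 0.  -0.5 -2.2] q [-0.32  0.44  2.02 -1.29  0.4   0.2 ] op 0.507 gf 42.7
```

The turn has to go the other way, because the forearm and the tool are becoming parallel.

Run:
```python
from h import *
t2=TH-.5; U2=np.array([-np.sin(t2),np.cos(t2),0]); C=np.array([572,-358,0.])+22*U2
plan((None,goal(t2,-np.pi/4)),(C+[0,0,45],None))
```

```text
6 x {"ax":0.071,"ay":-0.01,"az":0.081}
4 x {"tx":0.53,"ty":-0.1,"tz":0.76}
29.65 gp [ 599.8 -325.1  136.2] F [ 0.  -0.5 -2.2] q [-0.32  0.44  2.02 -1.29  0.4   0.2 ] op 0.507 gf 42.7
```

step_arm(moves=[{"tx":0,"ty":0,"tz":0,"ax":0.071,"ay":-0.01,"az":0.081},{"tx":0,"ty":0,"tz":0,"ax":0.071,"ay":-0.01,"az":0.081},{"tx":0,"ty":0,"tz":0,"ax":0.071,"ay":-0.01,"az":0.081},{"tx":0,"ty":0,"tz":0,"ax":0.071,"ay":-0.01,"az":0.081},{"tx":0,"ty":0,"tz":0,"ax":0.071,"ay":-0.01,"az":0.081}])

```text
clock: 30.28
eef_pos: [598.1, -319.2, 138.8]
tcp_rot: [-3.121, 0.772, 1.367]
contact_force: [0.5, -2.0, -3.4]
opening: 0.507
grasp_force: 42.7
```

step_arm(moves=[{"tx":0,"ty":0,"tz":0,"ax":0.071,"ay":-0.01,"az":0.081},{"tx":0,"ty":0,"tz":0,"ax":0,"ay":0,"az":0}])

```text
clock: 30.52
eef_pos: [599.5, -320.0, 138.3]
tcp_rot: [-3.136, 0.789, 1.195]
contact_force: [-0.3, -0.4, -3.9]
opening: 0.509
grasp_force: 42.8
```

Run:
```python
from h import *
t2=TH-.5; U2=np.array([-np.sin(t2),np.cos(t2),0]); C=np.array([572,-358,0.])+22*U2
plan((None,goal(t2,-np.pi/4)),(C+[0,0,45],None))
```

```text
1 x {"ax":-0.001,"ay":0.002,"az":0.003}
4 x {"tx":0.49,"ty":-0.11,"tz":0.77}
30.52 gp [ 597.9 -323.9  134.1] F [-0.3 -0.4 -3.9] q [-0.16  0.69  1.6  -0.83  1.21  0.67] op 0.509 gf 42.8
```

step_arm(moves=[{"tx":0.49,"ty":-0.11,"tz":0.77,"ax":0,"ay":0,"az":0},{"tx":0.49,"ty":-0.11,"tz":0.77,"ax":0,"ay":0,"az":0},{"tx":0.49,"ty":-0.11,"tz":0.77,"ax":0,"ay":0,"az":0},{"tx":0.49,"ty":-0.11,"tz":0.77,"ax":0,"ay":0,"az":0}])

```text
clock: 31.02
eef_pos: [579.7, -335.3, 48.8]
tcp_rot: [-3.135, 0.789, 1.197]
contact_force: [0.4, -0.3, -3.3]
opening: 0.51
grasp_force: 43.0
```

step_arm(moves=[{"tx":0.08,"ty":0,"tz":0.08,"ax":0,"ay":0,"az":0},{"tx":0.06,"ty":0,"tz":0.06,"ax":0,"ay":0,"az":0},{"tx":0,"ty":0,"tz":0,"ax":0,"ay":0,"az":0}])

```text
clock: 31.4
eef_pos: [581.4, -335.1, 46.4]
tcp_rot: [-3.138, 0.789, 1.195]
contact_force: [0.4, 0.4, -3.2]
opening: 0.503
grasp_force: 42.7
```

step_arm(moves=[{"tx":0.05,"ty":0,"tz":0.05,"ax":0,"ay":0,"az":0},{"tx":0,"ty":0,"tz":0,"ax":0,"ay":0,"az":0}])

```text
clock: 31.65
eef_pos: [580.9, -335.0, 44.4]
tcp_rot: [-3.137, 0.789, 1.195]
contact_force: [-0.1, -0.5, -3.1]
opening: 0.508
grasp_force: 42.7
```

Run:
```python
from h import *
st()
```

```text
31.65 gp [ 579.3 -339.    40.1] F [-0.1 -0.5 -3.1] q [-0.19  0.8   1.65 -0.9   1.09  0.79] op 0.508 gf 42.7
```

step_arm(moves=[{"tx":0.04,"ty":0,"tz":0.04,"ax":0,"ay":0,"az":0},{"tx":0,"ty":0,"tz":0,"ax":0,"ay":0,"az":0}])

```text
clock: 31.9
eef_pos: [580.7, -335.1, 42.6]
tcp_rot: [-3.136, 0.789, 1.196]
contact_force: [-0.5, -0.6, -2.3]
opening: 0.511
grasp_force: 42.7
```

step_arm(moves=[{"tx":0.04,"ty":0,"tz":0.04,"ax":0,"ay":0,"az":0},{"tx":0,"ty":0,"tz":0,"ax":0,"ay":0,"az":0}])

```text
clock: 32.15
eef_pos: [580.8, -335.2, 41.6]
tcp_rot: [-3.137, 0.789, 1.195]
contact_force: [-1.1, 1.6, 1.3]
opening: 0.509
grasp_force: 43.1
```

step_arm(moves=[{"tx":0.04,"ty":0,"tz":0.04,"ax":0,"ay":0,"az":0},{"tx":0,"ty":0,"tz":0,"ax":0,"ay":0,"az":0}])

```text
clock: 32.4
eef_pos: [580.8, -335.2, 41.4]
tcp_rot: [-3.137, 0.791, 1.194]
contact_force: [-2.7, 6.4, 11.8]
opening: 0.51
grasp_force: 44.3
```

step_arm(moves=[{"tx":0,"ty":0,"tz":0,"ax":0,"ay":0,"az":0},{"tx":0,"ty":0,"tz":0,"ax":0,"ay":0,"az":0},{"tx":0,"ty":0,"tz":0,"ax":0,"ay":0,"az":0},{"tx":0,"ty":0,"tz":0,"ax":0,"ay":0,"az":0}], gripper=1)

```text
clock: 32.9
eef_pos: [580.6, -335.2, 39.6]
tcp_rot: [-3.136, 0.789, 1.196]
contact_force: [0.1, 0.6, -0.4]
opening: 0.996
grasp_force: 0.0
```

step_arm(moves=[{"tx":0,"ty":0,"tz":-0.5,"ax":0,"ay":0,"az":0},{"tx":0,"ty":0,"tz":-1,"ax":0,"ay":0,"az":0},{"tx":0,"ty":0,"tz":-1,"ax":0,"ay":0,"az":0},{"tx":0,"ty":0,"tz":-1,"ax":0,"ay":0,"az":0},{"tx":0,"ty":0,"tz":-1,"ax":0,"ay":0,"az":0}])

```text
clock: 33.52
eef_pos: [611.3, -259.5, 120.8]
tcp_rot: [-3.137, 0.788, 1.195]
contact_force: [0.5, 0.2, -0.2]
opening: 1.002
grasp_force: 0.0
```

step_arm(moves=[{"tx":-0.9,"ty":0,"tz":-0.9,"ax":0,"ay":0,"az":0},{"tx":-0.9,"ty":0,"tz":-0.9,"ax":0,"ay":0,"az":0},{"tx":-0.9,"ty":0,"tz":-0.9,"ax":0,"ay":0,"az":0}])

```text
clock: 33.9
eef_pos: [611.2, -259.9, 216.4]
tcp_rot: [-3.137, 0.789, 1.196]
contact_force: [0.0, -0.6, -0.6]
opening: 1.0
grasp_force: 0.0
```

Run:
```python
from h import *
b,e=snap("scene"); a,d=snap("top"); survey(a,d,"top"); survey(b,e,"scene")
A=a[130:330,130:530]; cv2.imwrite("pics/t8.png",cv2.cvtColor(cv2.resize(A,None,fx=1.9,fy=1.9),cv2.COLOR_RGB2BGR)); st()
```

```text
top tops [426.0, 52.0] [ 932.  -388.9] [341.6  36. ] -90.0 1506 z 40.7 hsv [ 23.  15. 135.]
top tops [284.0, 66.0] [940.  -10.7] [33.6 18.9] -81.5 75 z 40.6 hsv [ 23.  15. 137.]
top tops [162.0, 83.0] [931.3 306.6] [506.8  37.4] -90.0 2307 z 41.0 hsv [ 23.  15. 137.]
top z>48 [269.0, 79.0] [869.   33.3] [46.  44.6] -7.1 529 z 142.8 hsv [30. 10. 70.]
top z>48 [236.0, 93.0] [855.9 120.7] [58.8 51. ] -76.1 601 z 97.2 hsv [ 21.  20. 110.]
top z>48 [185.0, 142.0] [744.1 259.1] [70.9 69.3] -6.0 531 z 80.3 hsv [23. 20. 64.]
top z>48 [69.0, 217.0] [595.6 552.7] [161.3   9.7] -1.0 630 z 75.8 hsv [105.  10.  36.]
top z>48 [69.0, 356.0] [273.  554.3] [45.9 11.6] -0.9 460 z 102.2 hsv [ 16. 125.  44.]
scene blue [246.0, 199.0] [501.7 -57.7] [48.1 28.4] 7.8 120 z 57.5 hsv [109. 192.  84.]
scene blue [282.0, 198.0] [490.5  42.2] [47.3 25.6] 5.3 110 z 58.5 hsv [109. 194.  86.]
scene tops [376.0, 204.0] [463.7 314.2] [99.4 46.7] -72.1 378 z 38.2 hsv [ 95.  12. 105.]
scene tops [233.0, 204.0] [505.5 -97.5] [43.6 33.6] -81.8 127 z 37.3 hsv [96. 14. 59.]
scene tops [132.0, 211.0] [ 567.3 -367.2] [91.9 4
[... 690 characters left out ...]
[488.7  42.2] [52.1 28.7] 9.1 142 z 58.3 hsv [109. 191.  86.]
scene z>48 [480.0, 242.0] [603.2 552. ] [161.6  14. ] 0.6 610 z 72.1 hsv [114.  27.  26.]
scene z>48 [183.0, 250.0] [ 706.1 -181.3] [46.7 46.5] 64.0 241 z 54.0 hsv [ 26.   9. 166.]
scene z>48 [364.0, 274.0] [750.9 255.6] [70.1 69.7] -86.3 836 z 76.8 hsv [30.  7. 84.]
scene z>48 [256.0, 306.0] [878.6  29.1] [47.2 45.1] -18.3 999 z 129.4 hsv [90. 29. 13.]
scene z>48 [197.0, 303.0] [867.7 -99.6] [58.8 49.3] -71.6 778 z 84.0 hsv [ 13. 184.  50.]
scene z>48 [300.0, 312.0] [872.8 118.6] [58.9 49.9] -89.3 947 z 95.6 hsv [23. 11. 99.]
34.0 gp [ 611.3 -264.3  214.9] F [ 0.2 -0.2  0.1] q [-0.08  0.59  1.56 -0.77  1.35  0.62] op 1.001 gf 0.0
```

View pics/t8.png

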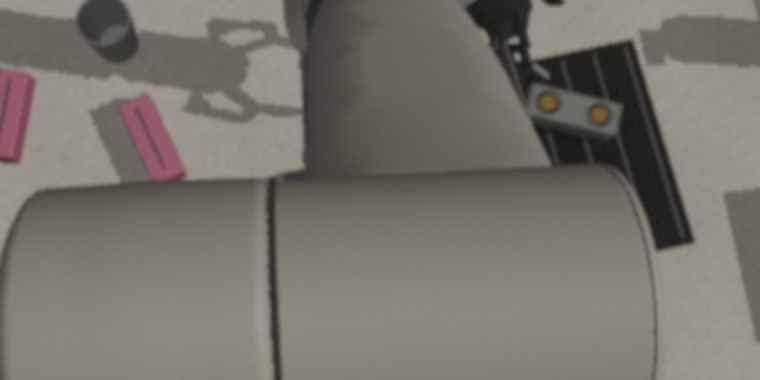

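The mid body lies on the mat with both brass ports up (crop (573,108)). The short body is still where it was. Next I pick it up.

Run:
```python
from h import *
t=np.deg2rad(17.3); e=np.array([np.sin(t),-np.cos(t),0]); R=goal(t,np.pi/4); ap=R.apply([0,0,1])
g=np.array([460,316,0])+18*e+[0,0,29]; print(g)
plan((None,goal(TH,0)),([560,-60,235],None),(None,goal(t,0)),(g-100*ap+[0,0,90],None),(None,R),(g-70*ap,None),(g,None))
```

```text
[465.35274773 298.81430561  29.        ]
5 x {"ax":-0.025,"ay":0.098,"az":-0.06}
9 x {"tx":0.91,"ty":-0.13,"tz":-0.1}
1 x {"ax":0.001,"ay":0.002,"az":-0.116}
13 x {"tx":0.92,"ty":0.05,"tz":0.14}
5 x {"ay":0.1}
4 x {"tx":-0.67,"ty":0.01,"tz":0.93}
3 x {"tz":0.93}
34.0 gp [ 611.3 -264.3  214.9] F [ 0.2 -0.2  0.1] q [-0.08  0.59  1.56 -0.77  1.35  0.62] op 1.001 gf 0.0
```

step_arm(moves=[{"tx":0,"ty":0,"tz":0,"ax":-0.025,"ay":0.098,"az":-0.06},{"tx":0,"ty":0,"tz":0,"ax":-0.025,"ay":0.098,"az":-0.06},{"tx":0,"ty":0,"tz":0,"ax":-0.025,"ay":0.098,"az":-0.06},{"tx":0,"ty":0,"tz":0,"ax":-0.025,"ay":0.098,"az":-0.06},{"tx":0,"ty":0,"tz":0,"ax":-0.025,"ay":0.098,"az":-0.06}])

```text
clock: 34.62
eef_pos: [611.2, -260.0, 215.4]
tcp_rot: [-3.141, -0.004, 1.694]
contact_force: [-0.0, -0.6, -1.1]
opening: 0.997
grasp_force: 0.0
```

step_arm(moves=[{"tx":0.91,"ty":-0.13,"tz":-0.1,"ax":0,"ay":0,"az":0},{"tx":0.91,"ty":-0.13,"tz":-0.1,"ax":0,"ay":0,"az":0},{"tx":0.91,"ty":-0.13,"tz":-0.1,"ax":0,"ay":0,"az":0},{"tx":0.91,"ty":-0.13,"tz":-0.1,"ax":0,"ay":0,"az":0},{"tx":0.91,"ty":-0.13,"tz":-0.1,"ax":0,"ay":0,"az":0}])

```text
clock: 35.25
eef_pos: [581.0, -147.5, 227.3]
tcp_rot: [-3.138, 0.001, 1.691]
contact_force: [0.1, 0.4, 0.2]
opening: 1.001
grasp_force: 0.0
```

step_arm(moves=[{"tx":0.91,"ty":-0.13,"tz":-0.1,"ax":0,"ay":0,"az":0},{"tx":0.91,"ty":-0.13,"tz":-0.1,"ax":0,"ay":0,"az":0},{"tx":0.91,"ty":-0.13,"tz":-0.1,"ax":0,"ay":0,"az":0},{"tx":0.91,"ty":-0.13,"tz":-0.1,"ax":0,"ay":0,"az":0},{"tx":0,"ty":0,"tz":0,"ax":0,"ay":0,"az":-0.116}])

```text
clock: 35.88
eef_pos: [557.2, -59.0, 237.3]
tcp_rot: [-3.138, -0.0, 1.876]
contact_force: [0.3, -0.7, -0.2]
opening: 1.001
grasp_force: 0.0
```

step_arm(moves=[{"tx":0.92,"ty":0.05,"tz":0.14,"ax":0,"ay":0,"az":0},{"tx":0.92,"ty":0.05,"tz":0.14,"ax":0,"ay":0,"az":0},{"tx":0.92,"ty":0.05,"tz":0.14,"ax":0,"ay":0,"az":0},{"tx":0.92,"ty":0.05,"tz":0.14,"ax":0,"ay":0,"az":0},{"tx":0.92,"ty":0.05,"tz":0.14,"ax":0,"ay":0,"az":0}])

```text
clock: 36.5
eef_pos: [529.0, 51.9, 219.5]
tcp_rot: [-3.138, -0.0, 1.872]
contact_force: [0.3, 0.4, 0.3]
opening: 1.001
grasp_force: 0.0
```

step_arm(moves=[{"tx":0.92,"ty":0.05,"tz":0.14,"ax":0,"ay":0,"az":0},{"tx":0.92,"ty":0.05,"tz":0.14,"ax":0,"ay":0,"az":0},{"tx":0.92,"ty":0.05,"tz":0.14,"ax":0,"ay":0,"az":0},{"tx":0.92,"ty":0.05,"tz":0.14,"ax":0,"ay":0,"az":0}])

```text
clock: 37.0
eef_pos: [506.4, 141.2, 205.5]
tcp_rot: [-3.138, -0.0, 1.872]
contact_force: [-0.4, 0.2, 0.1]
opening: 0.998
grasp_force: 0.0
```

Run:
```python
from h import *
t=np.deg2rad(17.3); e=np.array([np.sin(t),-np.cos(t),0]); R=goal(t,np.pi/4); ap=R.apply([0,0,1])
g=np.array([460,316,0])+18*e+[0,0,29]
b,q=snap("scene"); survey(b,q,"scene")
plan((g-100*ap+[0,0,90],None),(None,R),(g-70*ap,None),(g,None))
```

```text
scene blue [246.0, 199.0] [502.  -57.9] [50.9 28.2] 9.0 118 z 57.7 hsv [109. 192.  80.]
scene blue [282.0, 199.0] [490.8  42.7] [47.2 27.9] 9.8 112 z 58.6 hsv [109. 194.  82.]
scene tops [376.0, 204.0] [464.1 313.6] [100.8  46.5] -76.1 376 z 38.1 hsv [95.5 12.  99. ]
scene tops [233.0, 204.0] [505.1 -97. ] [44.9 33.1] -85.3 127 z 37.5 hsv [100.  14.  55.]
scene tops [154.0, 213.0] [ 569.5 -306.7] [97.8 44.3] 66.6 328 z 44.2 hsv [94. 13. 88.]
scene tops [364.0, 275.0] [726.7 262. ] [41.6 11. ] 74.4 67 z 41.6 hsv [40.  7. 83.]
scene tops [269.0, 350.0] [935.7  19.1] [1081.7   28.5] -90.0 7147 z 39.9 hsv [ 38.   7. 140.]
scene z>48 [453.0, 157.0] [278.6 553.2] [56.9 13.9] 0.7 285 z 95.8 hsv [ 15. 139.  96.]
scene z>48 [220.0, 197.0] [ 511.3 -130.2] [35.7 24.3] 5.4 134 z 72.6 hsv [90.  60.5 12. ]
scene z>48 [246.0, 199.0] [502.1 -58.2] [50.9 28.9] 9.2 139 z 57.3 hsv [109. 190.  80.]
scene z>48 [282.0, 199.0] [490.5  43.5] [53.5 28.2] 6.3 143 z 58.5 hsv [109. 191.  82.]
scene z>48 [480.0, 241.0] [603.3 552. ] [161.3  13.9] 0.7 601 z 72.1 hsv [114.  26.  39.]
scene z>48 [183.0, 250.0] [ 706.9 -181.2] [46.3 45.2] 49.9 237 z 54.2 hsv [ 30.   9. 159.]
scene z>48 [364.0, 274.0] [751.3 255.8] [70.6 69.8] -85.7 822 z 77.1 hsv [30.  6. 90.]
scene z>48 [256.0, 306.0] [879.1  29.1] [47.1 45.3] -20.9 1006 z 129.5 hsv [90. 32. 13.]
scene z>48 [197.0, 303.0] [868.2 -99.7] [58.5 49.1] -74.5 791 z 84.1 hsv [ 13. 187.  47.]
scene z>48 [300.0, 312.0] [872.4 118.6] [58.8 50.8] 89.7 946 z 95.3 hsv [24. 11. 95.]
4 x {"tx":0.9,"ty":0.08,"tz":0.09}
5 x {"ay":0.1}
4 x {"tx":-0.68,"tz":0.92}
3 x {"tx":-0.01,"ty":0.01,"tz":0.93}
37.05 gp [505.6 143.1 199.1] F [-1.   1.5 -0.2] q [ 0.27  0.26  1.89  0.    0.99 -0.03] op 1.004 gf 0.0
```

The mid body has been nudged about 45 mm along the mat. It is still well inside and flat, so I continue with the short one.

step_arm(moves=[{"tx":0.9,"ty":0.08,"tz":0.09,"ax":0,"ay":0,"az":0},{"tx":0.9,"ty":0.08,"tz":0.09,"ax":0,"ay":0,"az":0},{"tx":0.9,"ty":0.08,"tz":0.09,"ax":0,"ay":0,"az":0},{"tx":0.9,"ty":0.08,"tz":0.09,"ax":0,"ay":0,"az":0}])

```text
clock: 37.55
eef_pos: [487.5, 229.2, 196.5]
tcp_rot: [-3.138, 0.0, 1.872]
contact_force: [-0.6, 1.1, -0.0]
opening: 1.003
grasp_force: 0.0
```

step_arm(moves=[{"tx":0,"ty":0,"tz":0,"ax":0,"ay":0.1,"az":0},{"tx":0,"ty":0,"tz":0,"ax":0,"ay":0.1,"az":0},{"tx":0,"ty":0,"tz":0,"ax":0,"ay":0.1,"az":0},{"tx":0,"ty":0,"tz":0,"ax":0,"ay":0.1,"az":0},{"tx":0,"ty":0,"tz":0,"ax":0,"ay":0.1,"az":0}])

```text
clock: 38.17
eef_pos: [488.3, 228.3, 197.3]
tcp_rot: [-3.139, -0.79, 1.869]
contact_force: [-1.3, -0.0, -0.3]
opening: 1.003
grasp_force: 0.0
```

step_arm(moves=[{"tx":-0.68,"ty":0,"tz":0.92,"ax":0,"ay":0,"az":0},{"tx":-0.68,"ty":0,"tz":0.92,"ax":0,"ay":0,"az":0},{"tx":-0.68,"ty":0,"tz":0.92,"ax":0,"ay":0,"az":0},{"tx":-0.68,"ty":0,"tz":0.92,"ax":0,"ay":0,"az":0}])

```text
clock: 38.67
eef_pos: [482.4, 244.6, 82.5]
tcp_rot: [-3.136, -0.785, 1.868]
contact_force: [0.2, -0.0, -0.2]
opening: 1.0
grasp_force: 0.0
```

Run:
```python
from h import *
t=np.deg2rad(17.3); e=np.array([np.sin(t),-np.cos(t),0]); R=goal(t,np.pi/4)
g=np.array([460,316,0])+18*e+[0,0,29]
plan((None,R),(g,None)); b,q=snap("scene"); crop(b,300,110,160,160,3,"s9.png")
```

```text
3 x {"tx":0.03,"tz":0.96}
38.67 gp [481.1 248.6  78.3] F [ 0.2 -0.  -0.2] q [ 0.05  0.63  1.95  0.91  1.05 -0.92] op 1.0 gf 0.0
```

View pics/s9.png

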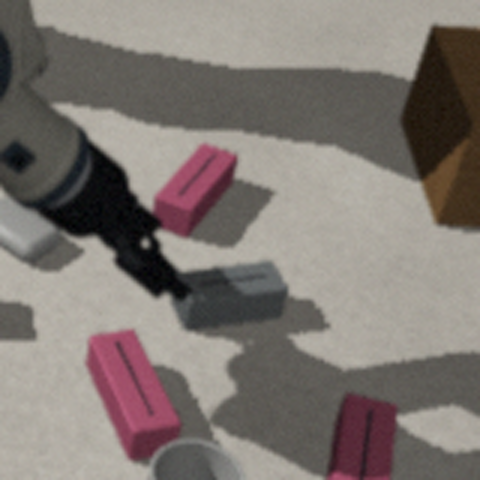

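The gripper is lined up with the near end of the short body (crop (230,295)), clear of the pink look-alikes. Going in.

step_arm(moves=[{"tx":0.03,"ty":0,"tz":0.96,"ax":0,"ay":0,"az":0},{"tx":0.03,"ty":0,"tz":0.96,"ax":0,"ay":0,"az":0},{"tx":0.03,"ty":0,"tz":0.92,"ax":0,"ay":0,"az":0},{"tx":0,"ty":0,"tz":0,"ax":0,"ay":0,"az":0}])

```text
clock: 39.22
eef_pos: [465.9, 294.5, 34.5]
tcp_rot: [-3.134, -0.786, 1.868]
contact_force: [-0.3, 0.2, 0.8]
opening: 1.0
grasp_force: 0.0
```

step_arm(moves=[{"tx":0,"ty":0,"tz":0,"ax":0,"ay":0,"az":0},{"tx":0,"ty":0,"tz":0,"ax":0,"ay":0,"az":0},{"tx":0,"ty":0,"tz":0,"ax":0,"ay":0,"az":0},{"tx":0,"ty":0,"tz":0,"ax":0,"ay":0,"az":0},{"tx":0,"ty":0,"tz":0,"ax":0,"ay":0,"az":0}], gripper=0, newtons=40)

```text
clock: 39.85
eef_pos: [467.6, 293.4, 35.5]
tcp_rot: [-3.138, -0.786, 1.869]
contact_force: [0.2, -6.0, 7.0]
opening: 0.507
grasp_force: 41.2
```

Run:
```python
from h import *
s=SEAT+7.4*U; g=r.sense()['eef_pos']
plan(([466,297,200],None),(None,goal(TH,-np.pi/4)),([s[0],s[1],190],None),([s[0],s[1],104],None))
```

```text
5 x {"tx":0.95,"ty":-0.01,"tz":-0.96}
9 x {"ay":-0.111,"az":0.014}
8 x {"tx":-0.92,"ty":-0.05,"tz":1}
3 x {"tx":0.81,"ty":-0.01,"tz":0.8}
39.85 gp [466.3 297.5  31.3] F [ 0.2 -6.   7. ] q [ 0.14  0.7   1.97  1.03  0.95 -0.98] op 0.507 gf 41.2
```

step_arm(moves=[{"tx":0.95,"ty":0,"tz":-0.96,"ax":0,"ay":0,"az":0},{"tx":0.95,"ty":0,"tz":-0.96,"ax":0,"ay":0,"az":0},{"tx":0.95,"ty":0,"tz":-0.96,"ax":0,"ay":0,"az":0},{"tx":0.95,"ty":0,"tz":-0.96,"ax":0,"ay":0,"az":0},{"tx":0.95,"ty":0,"tz":-0.96,"ax":0,"ay":0,"az":0}])

```text
clock: 40.48
eef_pos: [467.7, 292.6, 204.5]
tcp_rot: [-3.136, -0.785, 1.867]
contact_force: [0.9, 0.2, -2.2]
opening: 0.507
grasp_force: 41.2
```

step_arm(moves=[{"tx":0,"ty":0,"tz":0,"ax":0,"ay":-0.1,"az":0.013},{"tx":0,"ty":0,"tz":0,"ax":0,"ay":-0.1,"az":0.013},{"tx":0,"ty":0,"tz":0,"ax":0,"ay":-0.1,"az":0.013},{"tx":0,"ty":0,"tz":0,"ax":0,"ay":-0.1,"az":0.013},{"tx":0,"ty":0,"tz":0,"ax":0,"ay":-0.1,"az":0.013}])

```text
clock: 41.1
eef_pos: [468.1, 292.7, 204.4]
tcp_rot: [-3.102, 0.008, 1.778]
contact_force: [-0.5, 0.0, -2.5]
opening: 0.51
grasp_force: 41.3
```

step_arm(moves=[{"tx":0,"ty":0,"tz":0,"ax":0,"ay":-0.1,"az":0.013},{"tx":0,"ty":0,"tz":0,"ax":0,"ay":-0.1,"az":0.013},{"tx":0,"ty":0,"tz":0,"ax":0,"ay":-0.1,"az":0.013},{"tx":0,"ty":0,"tz":0,"ax":0,"ay":-0.1,"az":0.013},{"tx":0,"ty":0,"tz":0,"ax":0,"ay":-0.1,"az":0.013}])

```text
clock: 41.72
eef_pos: [467.9, 293.5, 204.0]
tcp_rot: [-3.14, 0.795, 1.689]
contact_force: [-0.5, -1.6, -2.8]
opening: 0.509
grasp_force: 41.4
```

Run:
```python
from h import *
s=SEAT+9.3*U
plan((None,goal(TH,-np.pi/4)),([s[0],s[1],175],None),([s[0],s[1],97],None))
```

```text
1 x {"ax":-0.001,"ay":0.006}
9 x {"tx":-0.77,"ty":-0.05,"tz":0.93}
3 x {"tx":0.73,"ty":0.01,"tz":0.73}
41.73 gp [468.4 289.2 199.8] F [-0.5 -1.6 -2.8] q [ 0.86  0.59  1.61 -0.55  1.55  0.94] op 0.509 gf 41.4
```

step_arm(moves=[{"tx":0,"ty":0,"tz":0,"ax":0,"ay":0.006,"az":0},{"tx":-0.77,"ty":-0.05,"tz":0.93,"ax":0,"ay":0,"az":0},{"tx":-0.77,"ty":-0.05,"tz":0.93,"ax":0,"ay":0,"az":0},{"tx":-0.77,"ty":-0.05,"tz":0.93,"ax":0,"ay":0,"az":0},{"tx":-0.77,"ty":-0.05,"tz":0.93,"ax":0,"ay":0,"az":0}])

```text
clock: 42.35
eef_pos: [477.0, 171.7, 192.3]
tcp_rot: [-3.138, 0.777, 1.689]
contact_force: [0.5, -0.1, -2.3]
opening: 0.508
grasp_force: 41.6
```

step_arm(moves=[{"tx":-0.77,"ty":-0.05,"tz":0.93,"ax":0,"ay":0,"az":0},{"tx":-0.77,"ty":-0.05,"tz":0.93,"ax":0,"ay":0,"az":0},{"tx":-0.77,"ty":-0.05,"tz":0.93,"ax":0,"ay":0,"az":0},{"tx":-0.77,"ty":-0.05,"tz":0.93,"ax":0,"ay":0,"az":0},{"tx":-0.77,"ty":-0.05,"tz":0.93,"ax":0,"ay":0,"az":0}])

```text
clock: 42.98
eef_pos: [488.0, 21.8, 177.5]
tcp_rot: [-3.14, 0.777, 1.688]
contact_force: [1.0, 0.3, -1.4]
opening: 0.509
grasp_force: 41.6
```

step_arm(moves=[{"tx":0,"ty":0,"tz":0,"ax":0,"ay":0,"az":0}])

```text
clock: 43.1
eef_pos: [487.3, 21.1, 177.5]
tcp_rot: [-3.138, 0.778, 1.687]
contact_force: [-0.3, -0.3, -2.5]
opening: 0.509
grasp_force: 41.3
```

Run:
```python
from h import *
s=SEAT+9.3*U
plan((None,goal(TH,-np.pi/4)),([s[0],s[1],97],None))
b,e=snap("scene"); P=pts("scene",e); z=P[...,2]; K=P@U; X=P@np.array([np.cos(TH),np.sin(TH),0])
h=cv2.cvtColor(b,cv2.COLOR_RGB2HSV)
bl=(h[...,0]>100)&(h[...,0]<125)&(h[...,1]>110)&(z>30)&(z<66)&(abs(X-490)<50)&(K>-150)&(K<20)
for q,c in blobs(bl): print(c,np.percentile(K[q],[1,50,99]).round(1),np.percentile(X[q],[1,99]).round(1))
for a in (105,112,120):
    m=(abs(X-510)<14)&(z>a)&(z<a+8)&(K>-95)&(K<0); print(a,m.sum(),np.percentile(K[m],[1,50,99]).round(1) if m.any() else 0,np.percentile(X[m],50) if m.any() else 0)
m=(abs(X-510)<14)&(z>80)&(z<170)&(K>-62)&(K<-40); print('foot',z[m].min(), z[m].max())
crop(b,180,90,160,160,3,"s10.png")
```

```text
1 x {"ax":-0.003,"ay":-0.005,"az":-0.001}
3 x {"tx":0.74,"ty":0.03,"tz":0.7}
43.1 gp [487.8  16.9 173.2] F [-0.3 -0.3 -2.5] q [ 0.48  0.43  1.98 -0.78  1.2   0.84] op 0.509 gf 41.3
[246.0, 202.0] [-130.2 -115.8 -101.9] [467.1 517.5]
[282.0, 202.0] [-28.7 -14.6  -0.7] [469.5 516.9]
105 30 [-71.5 -54.7 -34.3] 509.7462953215986
112 40 [-72.2 -55.9 -34.3] 509.48237667976025
120 32 [-71.9 -51.8 -34.3] 509.58032301701724
foot 103.74607650517646 169.94507424159337
```

View pics/s10.png

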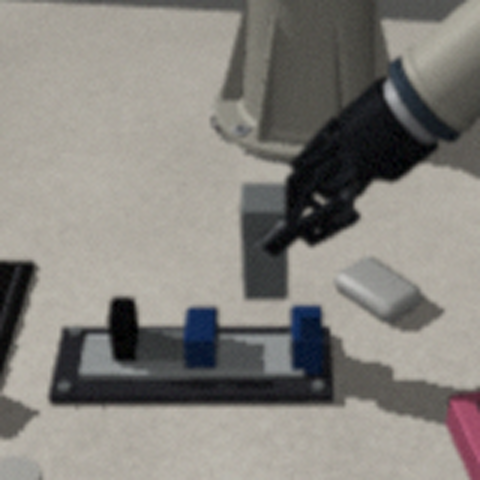

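The short body hangs upright over the bed, its foot at crop (265,295), clear of both jaws (fixed jaw at (307,340)). Lowering.

step_arm(moves=[{"tx":0,"ty":0,"tz":0,"ax":0,"ay":-0.005,"az":0},{"tx":0.74,"ty":0.03,"tz":0.71,"ax":0,"ay":0,"az":0},{"tx":0.74,"ty":0.03,"tz":0.71,"ax":0,"ay":0,"az":0},{"tx":0.74,"ty":0.03,"tz":0.71,"ax":0,"ay":0,"az":0},{"tx":0,"ty":0,"tz":0,"ax":0,"ay":0,"az":0}])

```text
clock: 43.78
eef_pos: [489.4, 25.3, 99.0]
tcp_rot: [-3.134, 0.789, 1.695]
contact_force: [-1.2, -0.7, -2.6]
opening: 0.507
grasp_force: 41.6
```

step_arm(moves=[{"tx":0.07,"ty":0,"tz":0.07,"ax":0,"ay":0,"az":0},{"tx":0.06,"ty":0,"tz":0.06,"ax":0,"ay":0,"az":0},{"tx":0,"ty":0,"tz":0,"ax":0,"ay":0,"az":0}])

```text
clock: 44.15
eef_pos: [490.3, 25.1, 96.0]
tcp_rot: [-3.139, 0.789, 1.69]
contact_force: [0.3, 0.4, -1.8]
opening: 0.509
grasp_force: 41.6
```

step_arm(moves=[{"tx":0.04,"ty":0,"tz":0.04,"ax":0,"ay":0,"az":0},{"tx":0,"ty":0,"tz":0,"ax":0,"ay":0,"az":0}])

```text
clock: 44.4
eef_pos: [490.3, 25.0, 95.3]
tcp_rot: [-3.139, 0.79, 1.69]
contact_force: [-2.3, 3.7, 8.8]
opening: 0.507
grasp_force: 42.9
```

Run:
```python
from h import *
st()
```

```text
44.4 gp [490.8  20.7  91.1] F [-2.3  3.7  8.8] q [ 0.49  0.58  2.   -0.84  1.1   0.98] op 0.507 gf 42.9
```

step_arm(moves=[{"tx":0,"ty":0,"tz":0,"ax":0,"ay":0,"az":0},{"tx":0,"ty":0,"tz":0,"ax":0,"ay":0,"az":0},{"tx":0,"ty":0,"tz":0,"ax":0,"ay":0,"az":0},{"tx":0,"ty":0,"tz":0,"ax":0,"ay":0,"az":0}], gripper=1)

```text
clock: 44.9
eef_pos: [489.9, 24.8, 94.0]
tcp_rot: [-3.137, 0.789, 1.691]
contact_force: [0.2, -0.1, -0.3]
opening: 0.999
grasp_force: 0.0
```

step_arm(moves=[{"tx":0,"ty":0,"tz":-0.5,"ax":0,"ay":0,"az":0},{"tx":0,"ty":0,"tz":-1,"ax":0,"ay":0,"az":0},{"tx":0,"ty":0,"tz":-1,"ax":0,"ay":0,"az":0},{"tx":0,"ty":0,"tz":-1,"ax":0,"ay":0,"az":0},{"tx":0,"ty":0,"tz":-1,"ax":0,"ay":0,"az":0}])

```text
clock: 45.52
eef_pos: [480.7, 105.3, 174.5]
tcp_rot: [-3.137, 0.789, 1.691]
contact_force: [-0.6, -0.6, -0.2]
opening: 0.999
grasp_force: 0.0
```

step_arm(moves=[{"tx":0,"ty":0,"tz":0,"ax":0,"ay":0.1,"az":0},{"tx":0,"ty":0,"tz":0,"ax":0,"ay":0.1,"az":0},{"tx":0,"ty":0,"tz":0,"ax":0,"ay":0.1,"az":0},{"tx":0,"ty":0,"tz":0,"ax":0,"ay":0.1,"az":0},{"tx":0,"ty":0,"tz":0,"ax":0,"ay":0.1,"az":0}], gripper=0.6)

```text
clock: 46.15
eef_pos: [481.3, 104.9, 174.8]
tcp_rot: [-3.141, -0.002, 1.689]
contact_force: [-0.9, -0.5, -0.3]
opening: 0.599
grasp_force: 0.0
```

step_arm(moves=[{"tx":0,"ty":0,"tz":-0.9,"ax":0,"ay":0,"az":0},{"tx":0,"ty":0,"tz":-0.9,"ax":0,"ay":0,"az":0},{"tx":0,"ty":0,"tz":0,"ax":0,"ay":0,"az":0.111},{"tx":0,"ty":0,"tz":0,"ax":0,"ay":0,"az":0.111},{"tx":0,"ty":0,"tz":0,"ax":0,"ay":0,"az":0.111}])

```text
clock: 46.78
eef_pos: [480.9, 104.9, 219.1]
tcp_rot: [-3.141, 0.004, 1.16]
contact_force: [1.0, -0.1, -0.2]
opening: 0.601
grasp_force: 0.0
```

step_arm(moves=[{"tx":0,"ty":0,"tz":0,"ax":0,"ay":0,"az":0.111},{"tx":0,"ty":0,"tz":0,"ax":0,"ay":0,"az":0.111},{"tx":0,"ty":0,"tz":0,"ax":0,"ay":0,"az":0.111},{"tx":0,"ty":0,"tz":0,"ax":0,"ay":0,"az":0.111},{"tx":0,"ty":0,"tz":0,"ax":0,"ay":0,"az":0.111}])

```text
clock: 47.4
eef_pos: [480.8, 104.9, 218.9]
tcp_rot: [3.139, 0.004, 0.288]
contact_force: [0.1, -0.4, -0.5]
opening: 0.6
grasp_force: 0.0
```

Run:
```python
from h import *
G=np.array([507.7,-128.3,0])
plan((None,goal(TH,0,1)),(G+[0,0,215],None),(G+[0,0,110],None),(G+[0,0,62],None))
b,e=snap("scene"); survey(b,e,"scene")
```

```text
1 x {"ax":0.002,"ay":0.002,"az":0.108}
10 x {"ty":0.94,"tz":-0.01}
5 x {"tx":-0.01,"tz":0.84}
2 x {"tx":0.01,"tz":0.97}
47.4 gp [480.8 104.9 212.9] F [ 0.1 -0.4 -0.5] q [ 0.21  0.19  1.95 -0.    1.01  1.5 ] op 0.6 gf 0.0
scene blue [246.0, 199.0] [502.7 -56. ] [51.3 28.1] 3.1 117 z 57.8 hsv [109. 192.  80.]
scene blue [281.0, 199.0] [490.7  42.2] [46.6 25.6] 6.3 113 z 58.4 hsv [109. 193.  46.]
scene tops [233.0, 204.0] [504.9 -98.2] [45.8 32.5] -84.2 127 z 37.0 hsv [90. 14. 55.]
scene tops [153.0, 213.0] [ 566.2 -314.5] [114.4  46.3] 66.0 358 z 44.2 hsv [90. 13. 87.]
scene tops [482.0, 266.0] [663.2 547.9] [40.8 13.4] 16.3 62 z 40.2 hsv [115.5  24.5  52. ]
scene tops [363.0, 275.0] [725.8 261.1] [38.9 10. ] 79.0 69 z 40.5 hsv [30.  6. 83.]
scene tops [268.0, 350.0] [935.5  19.7] [1080.5   29. ] 90.0 7141 z 40.0 hsv [ 38.   7. 140.]
scene z>48 [453.0, 157.0] [278.5 552.8] [55.8 14.3] 0.0 283 z 97.0 hsv [ 15. 140.  96.]
scene z>48 [272.0, 193.0] [492.5  21.7] [70.2 51.3] -80.6 564 z 84.7 hsv [99. 15. 59.]
scene z>48 [220.0, 197.0] [ 510.1 -130.2] [35.4 24.3] 7.9 132 z 72.9 hsv [90. 57. 11.]
scene z>48 [246.0, 199.0] [503.5 -57.9] [53.6 28.8] 8.9 143 z 57.5 hsv [109. 190.  79.]
scene z>48 [480.0, 242.0] [602.7 552. ] [161.9  15.3] 0.2 607 z 72.6 hsv [114.  24.  42.]
scene z>48 [183.0, 250.0] [ 706.1 -181.8] [47.  45.2] 46.4 243 z 54.0 hsv [ 26.   9. 158.]
scene z>48 [364.0, 274.0] [750.4 256.1] [71.3 69.9] -10.3 820 z 76.7 hsv [30.  7. 89.]
scene z>48 [256.0, 306.0] [878.7  29. ] [46.3 45.3] -20.6 990 z 129.4 hsv [90. 36. 12.]
scene z>48 [197.0, 303.0] [868.3 -99.7] [58.7 48.8] -75.5 779 z 84.3 hsv [ 13. 187.  47.]
scene z>48 [300.0, 312.0] [872.7 118.9] [58.8 51.7] -87.2 955 z 95.1 hsv [23. 11. 93.]
```

step_arm(moves=[{"tx":0,"ty":0,"tz":0,"ax":0.002,"ay":0.002,"az":0.108},{"tx":0,"ty":0.94,"tz":-0.01,"ax":0,"ay":0,"az":0},{"tx":0,"ty":0.94,"tz":-0.01,"ax":0,"ay":0,"az":0},{"tx":0,"ty":0.94,"tz":-0.01,"ax":0,"ay":0,"az":0},{"tx":0,"ty":0.94,"tz":-0.01,"ax":0,"ay":0,"az":0}])

```text
clock: 48.08
eef_pos: [492.6, 10.8, 219.9]
tcp_rot: [3.142, 0.0, 0.127]
contact_force: [0.4, -0.0, 0.0]
opening: 0.599
grasp_force: 0.0
```

step_arm(moves=[{"tx":0,"ty":0.94,"tz":-0.01,"ax":0,"ay":0,"az":0},{"tx":0,"ty":0.94,"tz":-0.01,"ax":0,"ay":0,"az":0},{"tx":0,"ty":0.94,"tz":-0.01,"ax":0,"ay":0,"az":0},{"tx":0,"ty":0.94,"tz":-0.01,"ax":0,"ay":0,"az":0},{"tx":0,"ty":0.94,"tz":-0.01,"ax":0,"ay":0,"az":0}])

```text
clock: 48.7
eef_pos: [507.2, -105.8, 221.2]
tcp_rot: [3.142, 0.0, 0.127]
contact_force: [-0.3, 0.6, -0.3]
opening: 0.602
grasp_force: 0.0
```

step_arm(moves=[{"tx":0,"ty":0.94,"tz":-0.01,"ax":0,"ay":0,"az":0},{"tx":0,"ty":0,"tz":0,"ax":0,"ay":0,"az":0}])

```text
clock: 48.95
eef_pos: [510.2, -129.5, 221.4]
tcp_rot: [3.141, -0.0, 0.125]
contact_force: [0.4, 0.1, 0.1]
opening: 0.6
grasp_force: 0.0
```

Run:
```python
from h import *
G=np.array([507.7,-128.3,0])
plan((None,goal(TH,0,1)),(G+[0,0,110],None),(G+[0,0,62],None))
```

```text
1 x {"az":0.004}
5 x {"tx":-0.02,"ty":-0.01,"tz":0.84}
2 x {"ty":-0.01,"tz":0.97}
48.95 gp [ 510.2 -129.5  215.4] F [0.4 0.1 0.1] q [-0.25  0.24  1.88 -0.    1.02  1.19] op 0.6 gf 0.0
```

step_arm(moves=[{"tx":-0.02,"ty":-0.01,"tz":0.84,"ax":0,"ay":0,"az":0.004},{"tx":-0.02,"ty":-0.01,"tz":0.84,"ax":0,"ay":0,"az":0},{"tx":-0.02,"ty":-0.01,"tz":0.84,"ax":0,"ay":0,"az":0},{"tx":-0.02,"ty":-0.01,"tz":0.84,"ax":0,"ay":0,"az":0},{"tx":-0.02,"ty":-0.01,"tz":0.84,"ax":0,"ay":0,"az":0}])

```text
clock: 49.58
eef_pos: [507.2, -126.8, 115.6]
tcp_rot: [-3.142, 0.0, 0.12]
contact_force: [0.1, 0.7, -0.4]
opening: 0.599
grasp_force: 0.0
```

step_arm(moves=[{"tx":0,"ty":0,"tz":0.49,"ax":0,"ay":0,"az":0},{"tx":0,"ty":0,"tz":0.49,"ax":0,"ay":0,"az":0},{"tx":0,"ty":0,"tz":0.49,"ax":0,"ay":0,"az":0},{"tx":0,"ty":0,"tz":0.45,"ax":0,"ay":0,"az":0}])

```text
clock: 50.08
eef_pos: [507.4, -128.0, 67.4]
tcp_rot: [3.141, 0.0, 0.117]
contact_force: [-1.0, -1.2, 0.0]
opening: 0.602
grasp_force: 0.0
```

step_arm(moves=[{"tx":0,"ty":0,"tz":0,"ax":0,"ay":0,"az":0},{"tx":0,"ty":0,"tz":0,"ax":0,"ay":0,"az":0},{"tx":0,"ty":0,"tz":0,"ax":0,"ay":0,"az":0},{"tx":0,"ty":0,"tz":0,"ax":0,"ay":0,"az":0}], gripper=0, newtons=40)

```text
clock: 50.58
eef_pos: [507.2, -128.1, 67.9]
tcp_rot: [3.141, 0.001, 0.117]
contact_force: [0.4, -2.0, -6.1]
opening: 0.276
grasp_force: 40.3
```

step_arm(moves=[{"tx":0,"ty":-0.26,"tz":0,"ax":0,"ay":0,"az":0},{"tx":0,"ty":-0.26,"tz":0,"ax":0,"ay":0,"az":0},{"tx":0,"ty":-0.26,"tz":0,"ax":0,"ay":0,"az":0},{"tx":0,"ty":-0.26,"tz":0,"ax":0,"ay":0,"az":0}])

```text
clock: 51.08
eef_pos: [504.1, -102.6, 67.9]
tcp_rot: [3.14, 0.001, 0.117]
contact_force: [0.4, -5.6, -8.5]
opening: 0.279
grasp_force: 40.3
```

step_arm(moves=[{"tx":0,"ty":-0.06,"tz":0,"ax":0,"ay":0,"az":0},{"tx":0,"ty":0,"tz":0,"ax":0,"ay":0,"az":0}])

```text
clock: 51.32
eef_pos: [503.9, -100.9, 67.9]
tcp_rot: [3.141, 0.001, 0.117]
contact_force: [-0.5, -3.9, -7.0]
opening: 0.272
grasp_force: 40.4
```

step_arm(moves=[{"tx":0,"ty":-0.06,"tz":0,"ax":0,"ay":0,"az":0},{"tx":0,"ty":-0.04,"tz":0,"ax":0,"ay":0,"az":0}])

```text
clock: 51.58
eef_pos: [503.6, -98.6, 67.9]
tcp_rot: [3.141, 0.001, 0.117]
contact_force: [0.3, -6.0, -6.5]
opening: 0.274
grasp_force: 40.4
```

step_arm(moves=[{"tx":0,"ty":-0.03,"tz":0,"ax":0,"ay":0,"az":0},{"tx":0,"ty":-0.02,"tz":0,"ax":0,"ay":0,"az":0}])

```text
clock: 51.82
eef_pos: [503.5, -97.6, 67.9]
tcp_rot: [3.14, 0.001, 0.118]
contact_force: [-1.0, -7.8, -7.2]
opening: 0.276
grasp_force: 40.4
```

step_arm(moves=[{"tx":0,"ty":-0.02,"tz":0,"ax":0,"ay":0,"az":0},{"tx":0,"ty":0,"tz":0,"ax":0,"ay":0,"az":0}])

```text
clock: 52.08
eef_pos: [503.5, -97.4, 67.9]
tcp_rot: [3.14, 0.001, 0.118]
contact_force: [-0.4, -9.5, -6.7]
opening: 0.276
grasp_force: 40.4
```

step_arm(moves=[{"tx":0,"ty":-0.02,"tz":0,"ax":0,"ay":0,"az":0},{"tx":0,"ty":0,"tz":0,"ax":0,"ay":0,"az":0},{"tx":0,"ty":0,"tz":0,"ax":0,"ay":0,"az":0},{"tx":0,"ty":0,"tz":0,"ax":0,"ay":0,"az":0},{"tx":0,"ty":0,"tz":0,"ax":0,"ay":0,"az":0}])

```text
clock: 52.7
eef_pos: [503.5, -97.4, 68.0]
tcp_rot: [3.139, 0.0, 0.118]
contact_force: [0.2, -13.3, -8.3]
opening: 0.277
grasp_force: 40.4
```

Run:
```python
from h import *
b,e=snap("scene"); crop(b,200,140,120,120,4,"s11.png"); st()
P=pts("scene",e); z=P[...,2]; K=P@U; X=P@np.array([np.cos(TH),np.sin(TH),0])
for a in (70,80,90,100):
    m=(abs(X-510)<14)&(z>a)&(z<a+8)&(K>-85)&(K<-5); print(a,np.percentile(K[m],[2,50,98]).round(1),np.percentile(X[m],50).round(1))
```

```text
52.75 gp [503.5 -97.4  61.9] F [ -0.8 -14.1  -8.3] q [-0.19  0.45  2.01 -0.    0.68  1.26] op 0.276 gf 40.4
70 [-68.9 -51.  -31.6] 512.7
80 [-70.2 -49.5 -31.6] 513.0
90 [-69.9 -50.8 -31.6] 513.0
100 [-69.7 -47.9 -31.6] 512.8
```

View pics/s11.png

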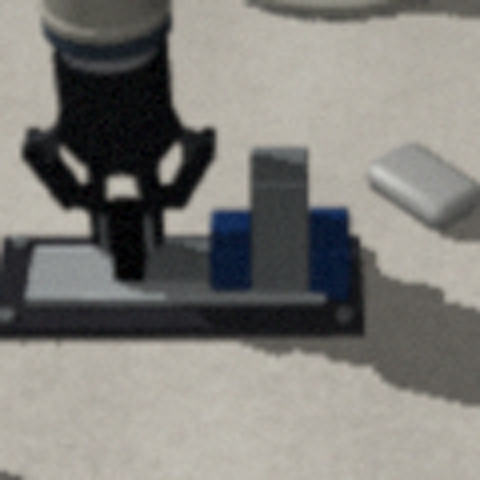

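The short body is upright and snug between the jaws, at crop (280,220). As before, I open the jaw and take the hold from the other side.

step_arm(moves=[{"tx":0,"ty":0.3,"tz":0,"ax":0,"ay":0,"az":0},{"tx":0,"ty":0.35,"tz":0,"ax":0,"ay":0,"az":0},{"tx":0,"ty":0.35,"tz":0,"ax":0,"ay":0,"az":0},{"tx":0,"ty":0.32,"tz":0,"ax":0,"ay":0,"az":0},{"tx":0,"ty":0,"tz":0,"ax":0,"ay":0,"az":0}])

```text
clock: 53.38
eef_pos: [507.3, -128.9, 67.9]
tcp_rot: [3.141, 0.001, 0.117]
contact_force: [-0.5, -1.4, -6.0]
opening: 0.272
grasp_force: 41.3
```

step_arm(moves=[{"tx":0,"ty":0,"tz":0,"ax":0,"ay":0,"az":0},{"tx":0,"ty":0,"tz":0,"ax":0,"ay":0,"az":0},{"tx":0,"ty":0,"tz":0,"ax":0,"ay":0,"az":0}], gripper=0.6)

```text
clock: 53.75
eef_pos: [507.7, -128.7, 68.2]
tcp_rot: [3.141, -0.0, 0.117]
contact_force: [0.2, -0.8, -0.7]
opening: 0.605
grasp_force: 0.0
```

step_arm(moves=[{"tx":0,"ty":0,"tz":-0.8,"ax":0,"ay":0,"az":0},{"tx":0,"ty":0,"tz":-1,"ax":0,"ay":0,"az":0},{"tx":0,"ty":0,"tz":-1,"ax":0,"ay":0,"az":0},{"tx":0,"ty":0,"tz":-1,"ax":0,"ay":0,"az":0},{"tx":0,"ty":0,"tz":-1,"ax":0,"ay":0,"az":0}])

```text
clock: 54.38
eef_pos: [507.4, -128.6, 189.0]
tcp_rot: [3.141, 0.0, 0.117]
contact_force: [0.2, 0.5, 0.5]
opening: 0.6
grasp_force: 0.0
```

step_arm(moves=[{"tx":0,"ty":0,"tz":0,"ax":0,"ay":0,"az":-0.111},{"tx":0,"ty":0,"tz":0,"ax":0,"ay":0,"az":-0.111},{"tx":0,"ty":0,"tz":0,"ax":0,"ay":0,"az":-0.111},{"tx":0,"ty":0,"tz":0,"ax":0,"ay":0,"az":-0.111},{"tx":0,"ty":0,"tz":0,"ax":0,"ay":0,"az":-0.111}], gripper=1)

```text
clock: 55.0
eef_pos: [507.4, -128.6, 188.1]
tcp_rot: [3.141, 0.0, 0.995]
contact_force: [-0.3, 0.1, -0.4]
opening: 1.001
grasp_force: 0.0
```

step_arm(moves=[{"tx":0,"ty":0,"tz":0,"ax":0,"ay":0,"az":-0.111},{"tx":0,"ty":0,"tz":0,"ax":0,"ay":0,"az":-0.111},{"tx":0,"ty":0,"tz":0,"ax":0,"ay":0,"az":-0.111},{"tx":0,"ty":0,"tz":0,"ax":0,"ay":0,"az":-0.111}])

```text
clock: 55.5
eef_pos: [507.4, -128.6, 188.1]
tcp_rot: [-3.141, 0.001, 1.692]
contact_force: [0.4, -0.7, 0.4]
opening: 1.001
grasp_force: 0.0
```

step_arm(moves=[{"tx":0,"ty":0,"tz":0,"ax":0,"ay":0.1,"az":0},{"tx":0,"ty":0,"tz":0,"ax":0,"ay":0.1,"az":0},{"tx":0,"ty":0,"tz":0,"ax":0,"ay":0.1,"az":0},{"tx":0,"ty":0,"tz":0,"ax":0,"ay":0.1,"az":0},{"tx":0,"ty":0,"tz":0,"ax":0,"ay":0.1,"az":0}])

```text
clock: 56.12
eef_pos: [507.9, -129.2, 188.5]
tcp_rot: [3.139, -0.789, 1.687]
contact_force: [-0.8, -0.1, -0.7]
opening: 1.002
grasp_force: 0.0
```

Run:
```python
from h import *
R=goal(TH,np.pi/4); ap=R.apply([0,0,1])
g=SEAT-11*U; g[2]=91
plan((None,R),(g-80*ap,None),(g,None))
```

```text
1 x {"ax":0.002,"ay":-0.002,"az":-0.001}
3 x {"tx":0.3,"tz":0.99}
4 x {"tz":0.8}
56.12 gp [ 507.4 -125.   184.3] F [-0.8 -0.1 -0.7] q [-0.59  0.56  1.72  0.58  1.46 -0.95] op 1.002 gf 0.0
```

step_arm(moves=[{"tx":0.3,"ty":0,"tz":0.99,"ax":0,"ay":0,"az":0},{"tx":0.3,"ty":0,"tz":0.99,"ax":0,"ay":0,"az":0},{"tx":0.3,"ty":0,"tz":0.99,"ax":0,"ay":0,"az":0},{"tx":0,"ty":0,"tz":0,"ax":0,"ay":0,"az":0}])

```text
clock: 56.62
eef_pos: [498.7, -59.5, 150.8]
tcp_rot: [-3.139, -0.786, 1.686]
contact_force: [-0.5, -1.1, 1.3]
opening: 1.002
grasp_force: 0.0
```

step_arm(moves=[{"tx":0,"ty":0,"tz":0.8,"ax":0,"ay":0,"az":0},{"tx":0,"ty":0,"tz":0.8,"ax":0,"ay":0,"az":0},{"tx":0,"ty":0,"tz":0.8,"ax":0,"ay":0,"az":0},{"tx":0,"ty":0,"tz":0.8,"ax":0,"ay":0,"az":0},{"tx":0,"ty":0,"tz":0,"ax":0,"ay":0,"az":0}])

```text
clock: 57.25
eef_pos: [491.9, -3.2, 93.6]
tcp_rot: [-3.138, -0.786, 1.685]
contact_force: [-0.3, 0.0, -0.0]
opening: 1.002
grasp_force: 0.0
```

step_arm(moves=[{"tx":0,"ty":0,"tz":0,"ax":0,"ay":0,"az":0},{"tx":0,"ty":0,"tz":0,"ax":0,"ay":0,"az":0},{"tx":0,"ty":0,"tz":0,"ax":0,"ay":0,"az":0},{"tx":0,"ty":0,"tz":0,"ax":0,"ay":0,"az":0},{"tx":0,"ty":0,"tz":0,"ax":0,"ay":0,"az":0}], gripper=0, newtons=40)

```text
clock: 57.88
eef_pos: [493.5, -5.2, 95.2]
tcp_rot: [3.14, -0.784, 1.687]
contact_force: [0.2, -4.8, 5.5]
opening: 0.514
grasp_force: 41.4
```

step_arm(moves=[{"tx":0,"ty":0,"tz":-0.2,"ax":0,"ay":0,"az":0},{"tx":0.7,"ty":0,"tz":-0.8,"ax":0,"ay":0,"az":0},{"tx":0.75,"ty":0,"tz":-0.75,"ax":0,"ay":0,"az":0},{"tx":0.75,"ty":0,"tz":-0.75,"ax":0,"ay":0,"az":0},{"tx":0.75,"ty":0,"tz":-0.75,"ax":0,"ay":0,"az":0}])

```text
clock: 58.5
eef_pos: [493.2, -9.9, 204.9]
tcp_rot: [-3.14, -0.785, 1.685]
contact_force: [0.1, 0.6, -2.3]
opening: 0.511
grasp_force: 41.0
```

Run:
```python
from h import *
st()
```

```text
58.5 gp [492.7  -5.7 200.7] F [ 0.1  0.6 -2.3] q [-0.42  0.44  1.87  0.67  1.36 -0.87] op 0.511 gf 41.0
```

step_arm(moves=[{"tx":0,"ty":0,"tz":0,"ax":0,"ay":-0.1,"az":0},{"tx":0,"ty":0,"tz":0,"ax":0,"ay":-0.1,"az":0},{"tx":0,"ty":0,"tz":0,"ax":0,"ay":-0.1,"az":0},{"tx":0,"ty":0,"tz":0,"ax":0,"ay":-0.1,"az":0},{"tx":0,"ty":0,"tz":0,"ax":0,"ay":-0.1,"az":0}])

```text
clock: 59.12
eef_pos: [493.4, -10.0, 204.8]
tcp_rot: [3.141, 0.005, 1.686]
contact_force: [-1.4, -0.0, -2.9]
opening: 0.507
grasp_force: 41.0
```

step_arm(moves=[{"tx":0,"ty":0,"tz":0,"ax":0,"ay":-0.1,"az":0},{"tx":0,"ty":0,"tz":0,"ax":0,"ay":-0.1,"az":0},{"tx":0,"ty":0,"tz":0,"ax":0,"ay":-0.1,"az":0},{"tx":0,"ty":0,"tz":0,"ax":0,"ay":-0.1,"az":0},{"tx":0,"ty":0,"tz":0,"ax":0,"ay":-0.1,"az":0}])

```text
clock: 59.75
eef_pos: [493.6, -9.5, 204.8]
tcp_rot: [3.14, 0.791, 1.685]
contact_force: [-0.1, -0.1, -3.2]
opening: 0.507
grasp_force: 41.1
```

Run:
```python
from h import *
t2=TH-.6; U2=np.array([-np.sin(t2),np.cos(t2),0]); C=np.array([436,-331,0.])+21*U2; print(C)
b,e=snap("scene"); survey(b[:,:200],e[:,:200],"scene")
plan(([490,-110,190],None),(None,goal(t2,-np.pi/4)),(C+[0,0,130],None),(C+[0,0,45],None))
```

```text
[ 445.73459705 -312.39253859    0.        ]
scene tops [152.0, 213.0] [ 565.1 -318.9] [120.9  44.4] 69.0 346 z 44.2 hsv [90.  13.  85.5]
scene tops [100.0, 332.0] [ 935.9 -300.5] [443.   28.2] -90.0 2596 z 40.2 hsv [ 38.   7. 144.]
scene z>48 [183.0, 250.0] [ 706.4 -181.1] [47.2 46.2] 33.1 241 z 54.1 hsv [ 26.   9. 159.]
scene z>48 [192.0, 302.0] [ 871.1 -109.3] [44.4 40.6] 1.3 488 z 89.1 hsv [ 13. 187.  55.]
3 x {"tx":-0.81,"ty":-0.2,"tz":1}
4 x {"ax":0.068,"ay":0.002,"az":0.067}
8 x {"tx":-0.49,"ty":0.29,"tz":0.91}
3 x {"tx":0.8,"ty":-0.01,"tz":0.81}
59.8 gp [493.5 -13.1 198.9] F [-0.1  2.8 -5.3] q [ 0.43  0.38  1.99 -0.81  1.22  0.79] op 0.511 gf 41.2
```

step_arm(moves=[{"tx":-0.81,"ty":-0.2,"tz":1,"ax":0,"ay":0,"az":0},{"tx":-0.81,"ty":-0.2,"tz":1,"ax":0,"ay":0,"az":0},{"tx":-0.81,"ty":-0.2,"tz":1,"ax":0,"ay":0,"az":0}])

```text
clock: 60.18
eef_pos: [489.3, -107.8, 193.9]
tcp_rot: [-3.14, 0.784, 1.687]
contact_force: [0.2, -0.1, -1.5]
opening: 0.511
grasp_force: 41.2
```

step_arm(moves=[{"tx":0,"ty":0,"tz":0,"ax":0.068,"ay":0.002,"az":0.067},{"tx":0,"ty":0,"tz":0,"ax":0.068,"ay":0.002,"az":0.067},{"tx":0,"ty":0,"tz":0,"ax":0.068,"ay":0.002,"az":0.067},{"tx":0,"ty":0,"tz":0,"ax":0.068,"ay":0.002,"az":0.067}])

```text
clock: 60.68
eef_pos: [489.7, -106.7, 194.1]
tcp_rot: [-3.128, 0.773, 1.091]
contact_force: [-0.1, -0.1, -2.5]
opening: 0.512
grasp_force: 41.9
```

step_arm(moves=[{"tx":-0.49,"ty":0.29,"tz":0.91,"ax":0,"ay":0,"az":0},{"tx":-0.49,"ty":0.29,"tz":0.91,"ax":0,"ay":0,"az":0},{"tx":-0.49,"ty":0.29,"tz":0.91,"ax":0,"ay":0,"az":0},{"tx":-0.49,"ty":0.29,"tz":0.91,"ax":0,"ay":0,"az":0}])

```text
clock: 61.18
eef_pos: [468.8, -208.5, 162.9]
tcp_rot: [-3.129, 0.773, 1.095]
contact_force: [-0.0, -1.4, -2.4]
opening: 0.506
grasp_force: 42.1
```

step_arm(moves=[{"tx":-0.49,"ty":0.29,"tz":0.91,"ax":0,"ay":0,"az":0},{"tx":-0.49,"ty":0.29,"tz":0.91,"ax":0,"ay":0,"az":0},{"tx":-0.49,"ty":0.29,"tz":0.91,"ax":0,"ay":0,"az":0},{"tx":-0.49,"ty":0.29,"tz":0.91,"ax":0,"ay":0,"az":0}])

```text
clock: 61.68
eef_pos: [448.3, -309.2, 132.1]
tcp_rot: [-3.13, 0.773, 1.094]
contact_force: [0.7, -0.4, -1.9]
opening: 0.511
grasp_force: 42.1
```

Run:
```python
from h import *
t2=TH-.6; U2=np.array([-np.sin(t2),np.cos(t2),0]); C=np.array([436,-331,0.])+21*U2
plan((None,goal(t2,-np.pi/4)),(C+[0,0,43],None))
```

```text
1 x {"ax":-0.005,"ay":-0.008,"az":0.003}
3 x {"tx":0.8,"ty":-0.01,"tz":0.8}
61.67 gp [ 446.3 -312.9  127.8] F [ 0.7 -0.4 -1.9] q [-0.21  0.55  1.9  -0.83  1.13  0.82] op 0.511 gf 42.1
```

step_arm(moves=[{"tx":0,"ty":0,"tz":0,"ax":-0.005,"ay":-0.008,"az":0.003},{"tx":0.8,"ty":-0.01,"tz":0.8,"ax":0,"ay":0,"az":0},{"tx":0.8,"ty":-0.01,"tz":0.8,"ax":0,"ay":0,"az":0},{"tx":0.8,"ty":-0.01,"tz":0.8,"ax":0,"ay":0,"az":0},{"tx":0,"ty":0,"tz":0,"ax":0,"ay":0,"az":0}])

```text
clock: 62.3
eef_pos: [447.2, -307.5, 46.3]
tcp_rot: [-3.138, 0.788, 1.091]
contact_force: [0.2, -0.7, -1.4]
opening: 0.508
grasp_force: 41.8
```

step_arm(moves=[{"tx":0.06,"ty":0,"tz":0.06,"ax":0,"ay":0,"az":0},{"tx":0,"ty":0,"tz":0,"ax":0,"ay":0,"az":0}])

```text
clock: 62.55
eef_pos: [448.7, -308.3, 46.5]
tcp_rot: [3.138, 0.788, 1.087]
contact_force: [1.0, -0.3, -2.2]
opening: 0.511
grasp_force: 41.9
```

step_arm(moves=[{"tx":0.04,"ty":0,"tz":0.04,"ax":0,"ay":0,"az":0},{"tx":0,"ty":0,"tz":0,"ax":0,"ay":0,"az":0}])

```text
clock: 62.8
eef_pos: [448.3, -308.3, 44.4]
tcp_rot: [3.139, 0.788, 1.087]
contact_force: [0.7, 0.2, -1.5]
opening: 0.508
grasp_force: 41.9
```

step_arm(moves=[{"tx":0.03,"ty":0,"tz":0.03,"ax":0,"ay":0,"az":0},{"tx":0,"ty":0,"tz":0,"ax":0,"ay":0,"az":0}])

```text
clock: 63.05
eef_pos: [448.1, -308.3, 43.0]
tcp_rot: [3.14, 0.788, 1.088]
contact_force: [-0.5, 0.5, -1.8]
opening: 0.512
grasp_force: 41.9
```

Run:
```python
from h import *
st()
```

```text
63.05 gp [ 446.1 -312.    38.7] F [-0.5  0.5 -1.8] q [-0.2   0.71  1.92 -0.92  1.03  0.99] op 0.512 gf 41.9
```

step_arm(moves=[{"tx":0.04,"ty":0,"tz":0.04,"ax":0,"ay":0,"az":0},{"tx":0,"ty":0,"tz":0,"ax":0,"ay":0,"az":0}])

```text
clock: 63.3
eef_pos: [448.0, -308.3, 41.5]
tcp_rot: [3.141, 0.788, 1.088]
contact_force: [-0.0, 0.2, -1.9]
opening: 0.516
grasp_force: 41.9
```

step_arm(moves=[{"tx":0.03,"ty":0,"tz":0.03,"ax":0,"ay":0,"az":0},{"tx":0,"ty":0,"tz":0,"ax":0,"ay":0,"az":0}])

```text
clock: 63.55
eef_pos: [448.0, -308.3, 41.2]
tcp_rot: [3.14, 0.789, 1.087]
contact_force: [-1.0, 3.5, 6.0]
opening: 0.507
grasp_force: 42.8
```

step_arm(moves=[{"tx":0.02,"ty":0,"tz":0.02,"ax":0,"ay":0,"az":0},{"tx":0,"ty":0,"tz":0,"ax":0,"ay":0,"az":0}])

```text
clock: 63.8
eef_pos: [448.0, -308.3, 41.2]
tcp_rot: [3.14, 0.79, 1.087]
contact_force: [-0.7, 6.5, 12.2]
opening: 0.506
grasp_force: 43.6
```

step_arm(moves=[{"tx":0,"ty":0,"tz":0,"ax":0,"ay":0,"az":0},{"tx":0,"ty":0,"tz":0,"ax":0,"ay":0,"az":0},{"tx":0,"ty":0,"tz":0,"ax":0,"ay":0,"az":0},{"tx":0,"ty":0,"tz":0,"ax":0,"ay":0,"az":0}], gripper=1)

```text
clock: 64.3
eef_pos: [448.0, -308.3, 39.8]
tcp_rot: [3.14, 0.788, 1.088]
contact_force: [0.4, -0.4, 0.2]
opening: 1.001
grasp_force: 0.0
```

step_arm(moves=[{"tx":0,"ty":0,"tz":-0.5,"ax":0,"ay":0,"az":0},{"tx":0,"ty":0,"tz":-1,"ax":0,"ay":0,"az":0},{"tx":0,"ty":0,"tz":-1,"ax":0,"ay":0,"az":0},{"tx":0,"ty":0,"tz":-1,"ax":0,"ay":0,"az":0}])

```text
clock: 64.8
eef_pos: [478.0, -251.7, 103.4]
tcp_rot: [3.139, 0.787, 1.088]
contact_force: [1.1, 1.1, -0.2]
opening: 1.004
grasp_force: 0.0
```

step_arm(moves=[{"tx":-0.9,"ty":0,"tz":-0.9,"ax":0,"ay":0,"az":0},{"tx":-0.9,"ty":0,"tz":-0.9,"ax":0,"ay":0,"az":0},{"tx":-0.9,"ty":0,"tz":-0.9,"ax":0,"ay":0,"az":0},{"tx":-0.9,"ty":0,"tz":-0.9,"ax":0,"ay":0,"az":0},{"tx":0,"ty":0,"tz":0,"ax":0,"ay":0,"az":0}])

```text
clock: 65.42
eef_pos: [478.5, -252.0, 232.1]
tcp_rot: [3.133, 0.786, 1.084]
contact_force: [0.8, 0.0, -0.2]
opening: 1.001
grasp_force: 0.0
```

Run:
```python
from h import *
b,e=snap("scene"); survey(b[:,:300],e[:,:300],"scene"); crop(b,80,120,240,170,3,"s12.png"); st()
```

```text
scene blue [246.0, 199.0] [501.9 -57.8] [49.1 28.3] 7.0 113 z 57.5 hsv [109. 192.  80.]
scene blue [282.0, 199.0] [490.6  44.9] [47.3 25.4] 6.2 107 z 58.4 hsv [109. 194.  50.]
scene tops [161.0, 185.0] [ 441.6 -332.7] [101.8  42.9] 63.9 217 z 43.6 hsv [90. 13. 77.]
scene tops [232.0, 204.0] [505.2 -98.5] [45.5 31.6] -82.1 128 z 37.6 hsv [93. 15. 56.]
scene tops [153.0, 213.0] [ 566.4 -314.2] [113.9  44.5] 67.7 341 z 44.2 hsv [94. 12. 89.]
scene tops [151.0, 337.0] [ 935.8 -198.3] [643.3  28.4] -90.0 3966 z 40.1 hsv [ 39.   7. 145.]
scene z>48 [220.0, 197.0] [ 511.7 -129.8] [34.2 23. ] 6.8 125 z 74.4 hsv [90. 64. 12.]
scene z>48 [246.0, 199.0] [503. -58.] [50.5 28.7] 9.3 137 z 57.4 hsv [109. 191.  80.]
scene z>48 [282.0, 199.0] [488.3  42.8] [53.1 28.3] 7.4 144 z 58.2 hsv [109. 187.  52.]
scene z>48 [183.0, 250.0] [ 705.  -181.6] [48.2 44.5] 15.7 241 z 54.0 hsv [ 25.   9. 160.]
scene z>48 [256.0, 306.0] [879.3  29. ] [45.8 45.6] -21.1 996 z 130.1 hsv [90. 32. 13.]
scene z>48 [197.0, 303.0] [867.9 -99.7] [58.6 49.3] -73.8 790 z 84.0 hsv [ 13. 187.  48.]
scene z>48 [294.0, 313.0] [873.4 102.8] [51.5 25.9] 8.9 450 z 93.3 hsv [24. 11. 97.]
65.47 gp [ 475.8 -255.7  226.4] F [-0.3  0.  -0.4] q [-0.09  0.43  1.82 -0.74  1.33  0.74] op 1.0 gf 0.0
```

View pics/s12.png

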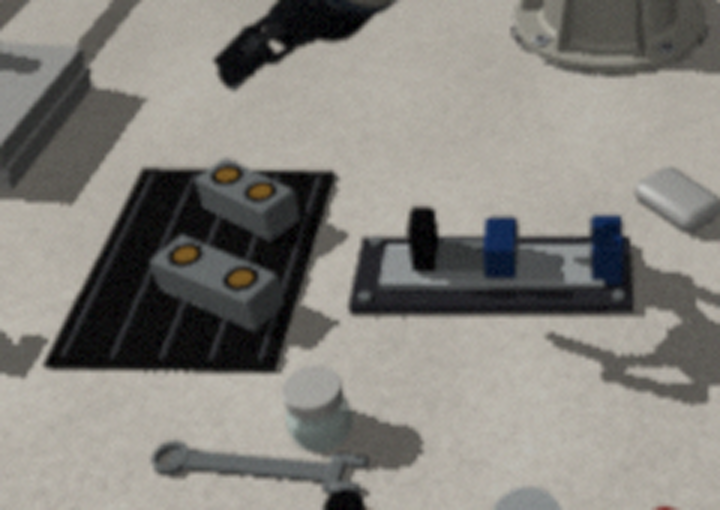

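Both bodies lie flat on the mat with their ports up (crop (245,200) and (215,280)). The clamp is empty and open by about 71 mm. Handing in.

```bash
python3 -c "
from rig import workorder; print(workorder.sign_off())"
```

```text
the job is handed in; nothing more can be done
None
```

I clamped the 120 mm body and then the 100 mm body on end and laid both flat on the mat, ports up; the 140 mm body was absent, the clamp is empty and about 71 mm open, and the job is handed in with no verdict shown.

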